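# Reload the ink shaker and restart it

### The job

Stop the ink shaker for reloading: lift the clear guard on the switch box and flip the toggle to off (right, the ring mark). Then load every ink pot from the dotted strip upright into the shaker pocket with the same number of dots as the spot it started on, one after another from the lowest number to the highest. When all stand in their pockets, flip the toggle back on (left, the bar mark) and lower the guard fully; leave the other things on the desk where they are.

Things in the scene. Friction and masses are not known exactly. Their poses are not given: they have to be found in the camera images.
- pot_1: squat ink pot that starts on the strip's 1-dot spot and belongs in the shaker's 1-dot pocket; all pots are alike: a straight round jar 44 mm across and 44 mm high, white below (to 29 mm), black ribbed lid above, closed and one solid piece; about 80 g; origin at the centre of its underside, z up its axis. None if absent in this run.
- pot_2: squat ink pot that starts on the strip's 2-dot spot and belongs in the shaker's 2-dot pocket; all pots are alike: a straight round jar 44 mm across and 44 mm high, white below (to 29 mm), black ribbed lid above, closed and one solid piece; about 80 g; origin at the centre of its underside, z up its axis. None if absent in this run.
- pot_3: squat ink pot that starts on the strip's 3-dot spot and belongs in the shaker's 3-dot pocket; all pots are alike: a straight round jar 44 mm across and 44 mm high, white below (to 29 mm), black ribbed lid above, closed and one solid piece; about 80 g; origin at the centre of its underside, z up its axis. None if absent in this run.
- pot_4: squat ink pot that starts on the strip's 4-dot spot and belongs in the shaker's 4-dot pocket; all pots are alike: a straight round jar 44 mm across and 44 mm high, white below (to 29 mm), black ribbed lid above, closed and one solid piece; about 80 g; origin at the centre of its underside, z up its axis. None if absent in this run.
- pocket_1 (a point): centre of the floor of the shaker's 1-dot pocket (6 mm above the desk); round pocket 51 mm wide, 12 mm deep, its mouth flush with the shaker's top; x and y axes as the shaker's
- pocket_2 (a point): centre of the floor of the shaker's 2-dot pocket (6 mm above the desk); round pocket 51 mm wide, 12 mm deep, its mouth flush with the shaker's top; x and y axes as the shaker's
- pocket_3 (a point): centre of the floor of the shaker's 3-dot pocket (6 mm above the desk); round pocket 51 mm wide, 12 mm deep, its mouth flush with the shaker's top; x and y axes as the shaker's
- pocket_4 (a point): centre of the floor of the shaker's 4-dot pocket (6 mm above the desk); round pocket 51 mm wide, 12 mm deep, its mouth flush with the shaker's top; x and y axes as the shaker's
- shaker: ink shaker, fixed grey block 90 x 262 x 18 mm with a row of four round pockets along its y axis, 62 mm apart, the row 8 mm behind the middle (+x); raised white dots (1 to 4) in front of each pocket (-x side, towards the robot) number it; pocket 1 is at the +y end. A black grip strip juts 7 mm out of its front. Origin at the centre of its underside, z up. May stand on the left or on the right of the desk
- strip: flat grey strip 70 x 280 x 3 mm, fixed, with four ringed standing spots along its y axis, 70 mm apart, 6 mm behind the middle (+x), numbered by 1 to 4 white dots in front (-x) of each, spot 1 at the +y end; origin at the centre of its underside. Three or four pots stand on it, each on the spot of its own number, within 3 mm of the centre. It lies on the side of the desk where the shaker is not
- switch_box: fixed grey switch box, 74 mm (x) x 100 mm (y) x 45 mm high, reaching from 66 mm in front (-x) to 8 mm behind its origin, which lies on the desk under the guard's hinge line; x points away from the robot, y to the left. A steel plate on top bears the toggle, 30 mm in front of the hinge line; a short black bar marks the on side (+y), a small ring the off side (-y)
- toggle (a joint): the toggle, rad: 0 = off, leaning to the box's -y (right as the robot sees it), 1.1 = on, leaning to +y (left); upright at 0.55; it stays where it is left and takes about 1.5 N at the tip. Steel stick 9 mm thick, turning about an x-parallel axis 49 mm above the desk
- toggle_tip (a point): centre of the 12 mm black ball on the toggle's end, 30 mm from its turning axis (about 75 mm above the desk when leaning)
- guard (a joint): the guard, rad: 0 = shut over the toggle, grows as it is lifted (the bar swings up and away from the robot about the hinge line), end stop at 1.8 (just past upright); a stiff hinge: it stays at any angle and takes about 1 N at the bar. Clear hood 61 x 92 x 47 mm with a steel bar in front
- guard_bar (a point): middle of the guard's bar: round steel, 10 mm thick, 92 mm long along the box's y, held at both ends only, with a 29 mm gap between it and the hood's front face; shut, it lies 92 mm in front of the hinge line and 93 mm above the desk with free space beneath; it is round, so it turns between the fingers. On its way up it passes 150 mm above the desk, with the guard fully up it stands about 126 mm above it
- guard_hinge (a point): middle of the guard's hinge line, along the box's y, 47 mm above the desk
- stapler: stapler 30 x 136 x 49 mm, bystander, origin under its middle
- tape_measure: tape measure 62 x 73 x 35 mm, bystander, origin under its middle
- rubber: worn eraser 18 x 42 x 11 mm, bystander, origin under its middle
- screwdriver: screwdriver 27 x 192 x 23 mm, lying, bystander, origin under its middle
- usb_stick: memory stick 17 x 52 x 8 mm, bystander, origin under its middle
Not all that is in view belongs to the job. Leave any orange, purple or turquoise look-alike of the pot_2 alone.

How it is judged:
By the outcome, as a careful person would: the job done as asked, in the order asked, and still so for the second after the job is handed in, with the robot touching nothing.
Of pot_1, pot_2, pot_3, pot_4 only 3 to 4 are there at a start; the rules pass over those that are not, and their reading is None.
At some moment in a run one of pot_1, pot_2, pot_3, pot_4 may be knocked a few centimetres aside while the robot is not near it.
It also fails if it takes over 210 s, if anything falls off the work surface, if the arm or the gripper's body presses on something with over 40 N, if the wrist force passes 120 N, or if a joint passes its speed limit or range.

### The arm

A 7-joint arm with a two-finger parallel gripper is mounted at the origin on a cart in front of the work surface, level with it; the furniture and walls round the work are solid. World frame = base frame: x ahead of the robot, y to its left, z up, the work surface at z = 0. Lengths are in m, angles in rad, forces in N, time in s.
With the tool pointing down it reaches from about 0.4 to 0.85 m from the base axis. Payload 10.4 kg.
Tool frame: the origin (TCP) lies at the very end of the fingers, on their centre line; the grasp point (between the pads) lies 19 mm behind it (manip.tcp_to_grasp is the distance from the TCP to the grasp point, in m); x points along the fingers, y is the direction in which the jaws open and shut, and the axes are right-handed (so a half turn about x gives the same grasp; the last joint's range is limited). The gripper opens to 85 mm and grips with 20 to 120 N. Pads are 22 mm wide; open, the fingers measure 114 mm over their backs; the gripper's body (76 mm by 85 mm) begins 54 mm behind the grasp point. The pads swing forward as they close: fully open they stand 13 mm farther back than shut.
Start: joints at [1.251, 0.332, -0.065, 1.46, 0.022, 1.35, -0.088], TCP at [0.183, -0.598, 0.231] pointing down, gripper open.
Joint ranges: [-2.6, 2.6], [-0.5, 2.12], [-1.47, 1.34], [0.16, 2.42], [-1.27, 4.41], [0.06, 2.06], [-2.6, 2.6]. Speed limits (rad/s): [2.22, 2.22, 2.79, 2.79, 3.14, 3.14, 3.14].

### API

Orientations are given as a unit quaternion [x, y, z, w].
In Python, from workcell import manip, cams, hand_in gives the robot as it stands.
- The arm moves only by the shell command python3 -m handwheel 'ROWS' [FORCE]. ROWS is text: rows parted by semicolons, each of 7 numbers parted by spaces: the shift along the tool's x, y, z in mm, then the turn, a rotation vector about the tool's x, y, z in rad, then the finger opening in mm, from 0 to 85.4. A call has 1 to 8 rows; each row shifts and turns the commanded pose from where the row before left it, along the tool's axes as they then stand; what a row does not reach is not made up. A row lasts 1/10 s, in which the tool goes at most 50 mm and 8.59 degrees, less where a joint would pass 70% of its speed; a pose out of reach is approached as far as the arm can. A call with a gripper value outside its range is refused whole. The fingers move at their own pace and stop on an object; FORCE is the grip in N (left out, the last holds). Time passes only in rows, so rows that do not move let the fingers close. It gives the time, the measured TCP pose, the force and the opening at its end, in the units of the state.
- manip.get_obs(): the state, without advancing time (a new reading comes with each control period).
- cams.camera(name): name is "scene" or "side" or "wrist"; returns a dict with "color" (400x640x3 uint8, blue, green, red), "depth" (400x640 float32, m along the optical axis (not along the pixel's ray), 0 where there is no reading), "camera_matrix" (3x3 intrinsics, pixels), "origin" and "attitude" of the camera in the world; the wrist camera has in their place "T_tool_cam" (4x4, takes a point from camera to tool coordinates, whose origin is the TCP and whose axes are the tool frame's). Camera axes: x right, y down, z forward; pixel columns grow to the right and rows downward; lengths in m; the calibration is good to about 2 mm. A picture is of the moment at which its call begins: read the wrist's pose just before it.
- hand_in(): hands the job in, once; it reports no verdict.
Trained networks look in the newest picture that a camera, given by its name, has taken for a name from the list of things; names that differ only in an ending like _2 or _b are one class to them, and where a whole thing is asked for, a point or a joint stands for the part that bears it (a point fixed in the world has none). Each returns a list of dicts, best first, with "conf" (0 to 1); they miss things now and then, are a little off and sometimes report something else, mostly with a low value. They report only what shows in the picture. A call takes as long as a camera call. They do not tell look-alikes from the thing itself.
- cams.recognise(camera, thing): "box" ([left, top, width, height] in pixels, round what is visible of it).
- cams.outline_of(camera, thing): "region" (400x640 bool, what is visible of it) and "box" ([left, top, width, height] in pixels, round what is visible of it).
The state is a dict: "clock": time; "joint_pos": joint angles; "joint_velocities": joint speeds; "tau": joint torques, N m; "position": TCP position; "ee_rot": TCP orientation; "ft_force": force on the tool from outside, world axes, zero at the start; "torque": the same for the moment, N m; "grip_width": opening from 0.0 (shut) to 1.0 (fully open).
Only numpy, scipy, OpenCV 4.12 (cv2) and the standard library are available. Lean on these libraries where they do the work, as an engineer would, in place of code of your own. Each camera call takes 0.05 s, during which the arm holds its last target.

## Working session

There is one attempt and no reset: what is moved stays moved. The work goes in short steps, Python scripts to look and compute and a shell command to move; the robot and the scene stay as the last step left them, time stands still between calls to the robot, and variables do not carry over. Pictures are saved under pics/ and viewed, and the job is handed in when it is done.

```bash
ls; mkdir -p pics; python3 - <<'E'
from workcell import manip,cams
import cv2
print(manip.get_obs())
for n in ["scene","side","wrist"]:
    c=cams.camera(n); cv2.imwrite(f"pics/{n}0.png",c["color"])
    print(n,c["camera_matrix"].tolist(),{k:(v.tolist() if hasattr(v,'tolist') else v) for k,v in c.items() if k in("origin","attitude","T_tool_cam")})
E
```

```text
pics
{'clock': 0.0, 'joint_pos': array([ 1.2513944 ,  0.33289957, -0.06470143,  1.4609445 ,  0.02156464,
        1.34992039, -0.08848025]), 'joint_velocities': array([-2.54153774e-03, -9.63963610e-04,  1.06895416e-05, -1.41892133e-05,
        6.64980448e-05, -2.59799318e-04, -1.23018893e-03]), 'tau': array([ 7.28314262e-04, -6.25439644e+01,  4.95316344e-02, -3.91609061e+01,
        1.61324936e-02,  9.82061669e-03, -1.88117519e-05]), 'position': array([ 0.18268286, -0.59730171,  0.23049712]), 'ee_rot': array([-0.69924363, -0.10507751,  0.69942201, -0.10404766]), 'ft_force': array([ 0.33073225, -0.20259582,  0.01577474]), 'torque': array([-0.0104265 ,  0.00269754, -0.02264674]), 'grip_width': 1.0055859087696424}
scene [[432.26186074057165, 0.0, 323.78591883356614], [0.0, 432.26186074057165, 196.72172172834982], [0.0, 0.0, 1.0]] {'origin': [-0.4053291924387197, 0.5154365069611716, 0.7732058178669787], 'attitude': [-0.44812396334699905, 0.7537155680668253, -0.41613342294271655, 0.24068803509493059]}
side [[381.6062782794402, 0.0, 321.41065815149267], [0.0, 381.6062782794402, 205.07217181811063], [0.0, 0.0, 1.0]] {'origin': [0.6236576195760986, -1.2805185107306232, 0.5912831736849796], 'attitude': [0.8258220494502729, 0.037643157905464054, -0.01748578857177477, -0.5624012646702338]}
wrist [[330.4098081136613, 0.0, 318.09673774031535], [0.0, 330.4098081136613, 199.73913465448666], [0.0, 0.0, 1.0]] {'T_tool_cam': [[-0.00043303551919510495, -0.2944558650966631, 0.9556649810422135, -0.14354654477571568], [0.9999998480003598, 0.00019864999359627648, 0.0005143320293620239, -0.00013757827570404224], [-0.0003412909250169991, 0.9556650585055179, 0.29445573431697447, -0.07505842667373869], [0.0, 0.0, 0.0, 1.0]]}
```

View pics/scene0.png

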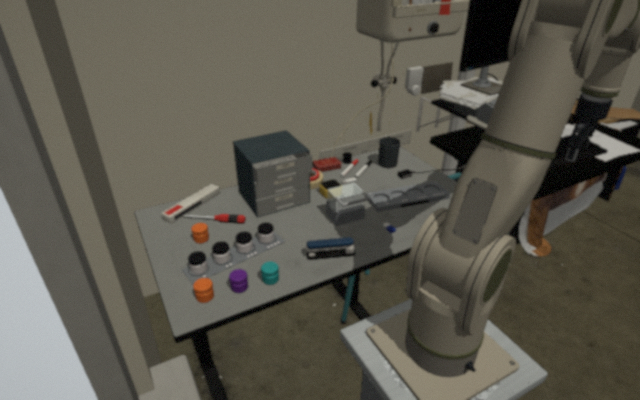

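View pics/side0.png

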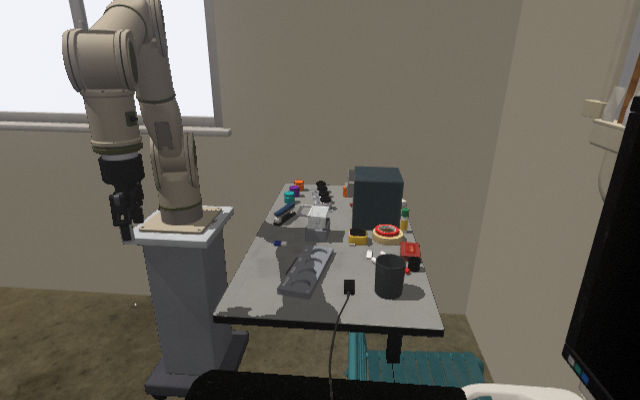

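View pics/wrist0.png

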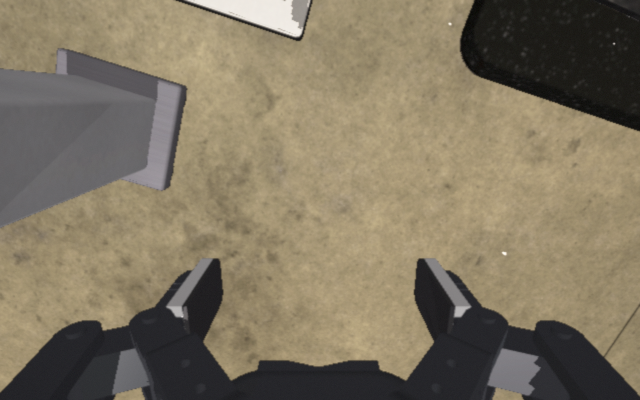

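```bash
cat > h.py <<'E'
import numpy as np,cv2
from scipy.spatial.transform import Rotation as R
from workcell import manip,cams
def cam(n):
    o=manip.get_obs(); c=cams.camera(n)
    if n=="wrist":
        T=np.eye(4);T[:3,:3]=R.from_quat(o["ee_rot"]).as_matrix();T[:3,3]=o["position"]
        c["T"]=T@c["T_tool_cam"]
    else:
        T=np.eye(4);T[:3,:3]=R.from_quat(c["attitude"]).as_matrix();T[:3,3]=c["origin"];c["T"]=T
    K=c["camera_matrix"];d=c["depth"]
    v,u=np.mgrid[0:400,0:640]
    P=np.stack([(u-K[0,2])/K[0,0]*d,(v-K[1,2])/K[1,1]*d,d],-1)
    c["W"]=P@c["T"][:3,:3].T+c["T"][:3,3]
    return c
def proj(c,p):
    p=np.atleast_2d(p);q=(p-c["T"][:3,3])@c["T"][:3,:3];K=c["camera_matrix"]
    return np.stack([K[0,0]*q[:,0]/q[:,2]+K[0,2],K[1,1]*q[:,1]/q[:,2]+K[1,2]],-1)
def pix(c,u,v,z):
    K=c["camera_matrix"];r=c["T"][:3,:3]@np.array([(u-K[0,2])/K[0,0],(v-K[1,2])/K[1,1],1.]);o=c["T"][:3,3]
    return o+r*(z-o[2])/r[2]
def save(c,name,box=None,s=1):
    im=c["color"]
    if box: x,y,w,h=box;im=im[y:y+h,x:x+w]
    cv2.imwrite("pics/"+name,cv2.resize(im,None,fx=s,fy=s,interpolation=cv2.INTER_CUBIC))
def go(p,rx):
    """tool-frame shift mm + rotvec to reach TCP p with rotation matrix rx"""
    o=manip.get_obs();A=R.from_quat(o["ee_rot"]).as_matrix()
    d=A.T@(np.array(p)-o["position"])*1000
    return np.round(d,1),np.round(R.from_matrix(A.T@rx).as_rotvec(),3)
E
python3 - <<'E'
from h import *
o=manip.get_obs();print(R.from_quat(o["ee_rot"]).as_matrix().round(3))
for n in["scene","side"]:
    c=cam(n)
    for t in["pot_1","shaker","strip","switch_box","guard","stapler","tape_measure","rubber","screwdriver","usb_stick"]:
        for r in cams.outline_of(n,t)[:9]:
            if r["conf"]<.3: continue
            m=r["region"]&(c["depth"]>0); w=c["W"][m]
            print(n,t,round(r["conf"],2),r["box"],len(w),np.percentile(w,[2,50,98],axis=0).round(3).tolist() if len(w) else "")
c=cam("scene");save(c,"s1.png",(130,120,330,200),2.4)
c=cam("side");save(c,"d1.png",(220,170,230,160),3.4)
E
```

```text
[[-0.     0.292 -0.956]
 [ 0.001 -0.956 -0.292]
 [-1.    -0.001  0.   ]]
scene pot_1 0.97 [228.6, 269.1, 19.2, 21.5] 396 [[0.36, 0.294, 0.003], [0.37, 0.316, 0.039], [0.401, 0.335, 0.047]]
scene pot_1 0.87 [209.0, 240.1, 17.9, 25.9] 326 [[0.483, 0.3, 0.008], [0.492, 0.321, 0.041], [0.522, 0.34, 0.05]]
scene pot_1 0.79 [186.4, 250.0, 23.5, 24.1] 345 [[0.472, 0.366, 0.008], [0.481, 0.387, 0.041], [0.511, 0.406, 0.051]]
scene pot_1 0.76 [260.8, 257.2, 17.4, 25.0] 381 [[0.35, 0.207, 0.002], [0.36, 0.238, 0.038], [0.412, 0.256, 0.047]]
scene pot_1 0.74 [194.7, 277.0, 21.7, 25.4] 415 [[0.369, 0.379, 0.005], [0.378, 0.4, 0.04], [0.409, 0.419, 0.047]]
scene pot_1 0.72 [235.4, 229.5, 14.4, 21.1] 330 [[0.496, 0.229, 0.003], [0.506, 0.253, 0.04], [0.587, 0.271, 0.05]]
scene pot_1 0.57 [192.7, 225.4, 18.1, 20.3] 268 [[0.595, 0.326, 0.008], [0.604, 0.346, 0.038], [0.635, 0.364, 0.047]]
scene pot_1 0.53 [258.8, 222.5, 16.7, 20.6] 251 [[0.508, 0.166, 0.007], [0.515, 0.185, 0.042], [0.547, 0.202, 0.051]]
scene shaker 0.32 [188.7, 254.0, 21.9, 18.1] 324 [[0.472, 0.366, 0.01], [0.48, 0.386, 0.041], [0
[... 2423 characters left out ...]
 236.2, 14.4, 8.3] 51 [[0.384, -0.174, 0.004], [0.401, -0.168, 0.01], [0.42, -0.153, 0.013]]
side stapler 0.47 [296.0, 205.9, 27.0, 22.9] 433 [[0.456, -0.13, -0.0], [0.514, -0.122, 0.091], [0.548, 0.069, 0.097]]
side tape_measure 0.63 [349.8, 227.8, 23.3, 19.8] 282 [[0.63, -0.146, 0.002], [0.657, -0.135, 0.029], [0.686, -0.087, 0.036]]
side rubber 0.53 [274.9, 240.5, 10.4, 4.4] 68 [[0.382, -0.174, -0.0], [0.402, -0.169, 0.009], [0.422, -0.154, 0.013]]
side usb_stick 0.46 [368.2, 248.1, 4.5, 16.3] 38 [[0.687, -0.23, 0.001], [0.694, -0.212, 0.007], [0.701, -0.181, 0.009]]
side usb_stick 0.41 [295.0, 205.2, 36.6, 37.5] 872 [[0.456, -0.132, -0.001], [0.518, -0.123, 0.058], [0.556, 0.115, 0.096]]
```

```bash
ls pics
```

```text
d1.png
s1.png
scene0.png
side0.png
wrist0.png
```

View pics/s1.png

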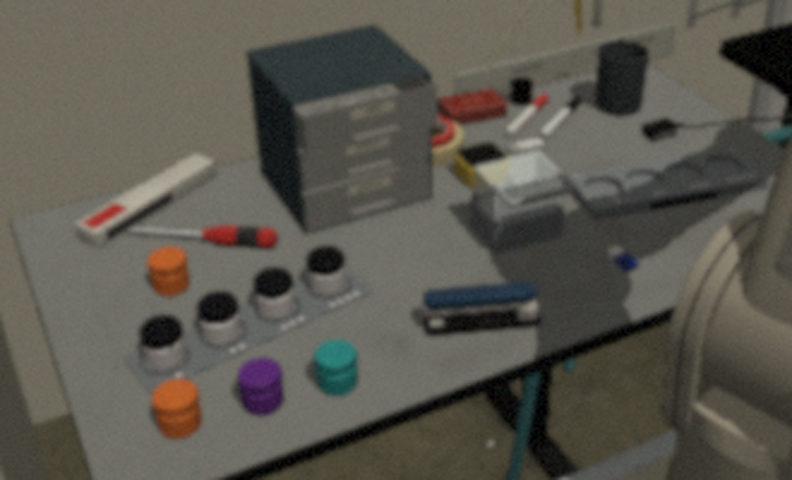

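View pics/d1.png

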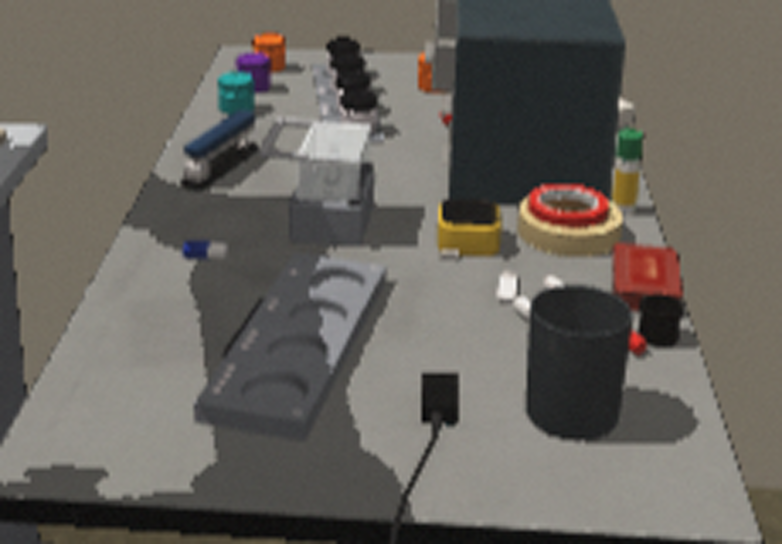

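```bash
python3 - <<'E'
from h import *
c=cam("side");W=c["W"]
def rect(m,lbl):
    p=W[m][:,:2].astype(np.float32);r=cv2.minAreaRect(p*1000);print(lbl,len(p),np.round(r[0],1),np.round(r[1],1),round(r[2],2),W[m][:,2].mean().round(4))
b=(c["depth"]>0)&(W[...,0]>.38)&(W[...,0]<.66)&(W[...,1]>-.55)&(W[...,1]<-.17)
rect(b&(W[...,2]>.014)&(W[...,2]<.023),"shaker")
b=(c["depth"]>0)&(W[...,0]>.40)&(W[...,0]<.6)&(W[...,1]>-.15)&(W[...,1]<.02)
rect(b&(W[...,2]>.08)&(W[...,2]<.1),"guardtop")
rect(b&(W[...,2]>.01)&(W[...,2]<.04),"box")
c=cam("scene");W=c["W"]
b=(c["depth"]>0)&(W[...,0]>.38)&(W[...,0]<.66)&(W[...,1]>-.55)&(W[...,1]<-.17)
rect(b&(W[...,2]>.014)&(W[...,2]<.023),"shaker")
b=(c["depth"]>0)&(W[...,0]>.40)&(W[...,0]<.6)&(W[...,1]>-.15)&(W[...,1]<.02)
rect(b&(W[...,2]>.08)&(W[...,2]<.1),"guardtop")
rect(b&(W[...,2]>.01)&(W[...,2]<.04),"box")
b=(c["depth"]>0)&(W[...,0]>.40)&(W[...,0]<.6)&(W[...,1]>.12)&(W[...,1]<.45)
rect(b&(W[...,2]>.001)&(W[...,2]<.006),"strip")
E
```

```text
shaker 1178 [ 561.9 -327.2] [266.3 198.2] 81.22 0.0171
guardtop 324 [501.6 -79.5] [99.2 99. ] 86.18 0.0924
box 197 [ 537.4 -107.7] [110.6  55.2] 44.6 0.0249
shaker 1028 [ 561.8 -322.6] [268.6 202.6] 82.19 0.0188
guardtop 588 [504.8 -76. ] [ 95.9 102.9] 86.36 0.0939
box 315 [477.6 -87.8] [186.9  57.3] 52.35 0.0255
strip 2692 [500.1 285. ] [330.  199.8] 89.99 0.003
```

```bash
python3 -m handwheel '-50 0 0 0 0 0 85; -50 0 0 0 0 0 85; 0 -24 -37 0 0 0 85; 0 -24 -37 0 0 0 85; 0 -24 -37 0 0 0 85; 0 -24 -37 0 0 0 85; 0 -24 -37 0 0 0 85; 0 -24 -37 0 0 0 85'; python3 -m handwheel '0 -24 -37 0 0 0 85; 0 -24 -37 0 0 0 85; 0 -24 -37 0 0 0 85; 0 -24 -37 0 0 0 85; 0 -24 -37 0 0 0 85; 0 -24 -37 0 0 0 85;0 0 0 -0.14 0 0 85;0 0 0 -0.14 0 0 85';python3 -m handwheel '0 0 0 -0.14 0 0 85; 0 0 0 -0.14 0 0 85;0 0 0 -0.14 0 0 85;0 0 0 -0.14 0 0 85;0 0 0 -0.14 0 0 85;0 0 0 -0.14 0 0 85;0 0 0 -0.14 0 0 85; 0 0 0 -0.03 0 0 85'
```

```text
clock: 2.25
position: [0.3539, -0.3935, 0.3316]
ee_rot: [0.699, 0.104, -0.699, 0.105]
ft_force: [1.7, -1.1, -0.5]
grip_width: 0.998
clock: 3.05
position: [0.524, -0.1907, 0.3312]
ee_rot: [0.677, 0.204, -0.677, 0.204]
ft_force: [0.3, -0.3, 0.4]
grip_width: 0.993
clock: 3.85
position: [0.5231, -0.1925, 0.3314]
ee_rot: [0.495, 0.505, -0.495, 0.505]
ft_force: [0.1, -0.0, 0.2]
grip_width: 0.994
```

```bash
python3 - <<'E'
from h import *
o=manip.get_obs();print(R.from_quat(o["ee_rot"]).as_matrix().round(3),o["joint_pos"].round(2))
c=cam("wrist");save(c,"w1.png",None,1.25)
E
```

```text
[[ 0.     1.     0.019]
 [-0.     0.019 -1.   ]
 [-1.     0.     0.   ]] [ 0.76  0.19 -0.57  1.45  0.1   1.53  0.21]
```

View pics/w1.png

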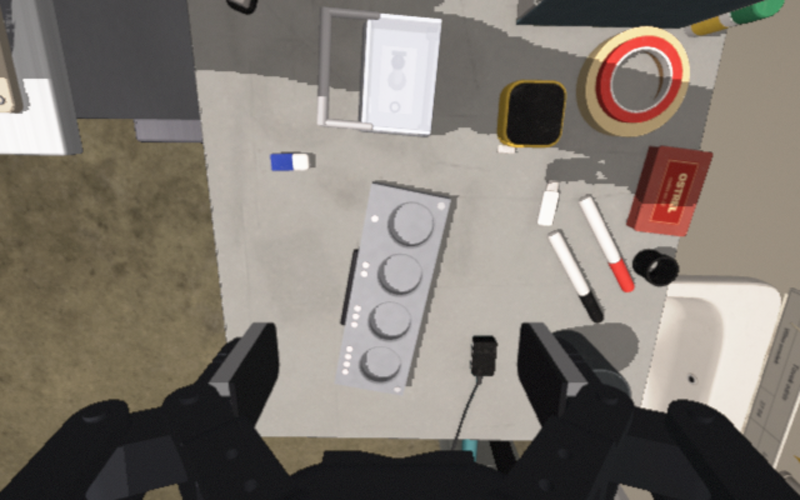

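```bash
python3 - <<'E'
from h import *
c=cam("wrist");W=c["W"]
b=(c["depth"]>0)&(W[...,0]>.43)&(W[...,0]<.66)&(W[...,1]>-.5)&(W[...,1]<-.14)
m=b&(W[...,2]>.012)&(W[...,2]<.024)
n,l,s,_=cv2.connectedComponentsWithStats(m.astype(np.uint8));k=1+s[1:,4].argmax();m=l==k
p=W[m];r=cv2.minAreaRect((p[:,:2]*1000).astype(np.float32));print("shaker",np.round(r[0],1),np.round(r[1],1),r[2],p[:,2].mean())
# holes
inn=np.zeros(m.shape,np.uint8);cs,_=cv2.findContours(m.astype(np.uint8),cv2.RETR_CCOMP,cv2.CHAIN_APPROX_NONE)
for q in cs:
    a=cv2.contourArea(q)
    if 300<a<4000:
        e=cv2.fitEllipse(q);print("hole",a,e, pix(c,e[0][0],e[0][1],.018).round(4))
for z,pts in((.093,[(326,10),(322,123)]),):
    for u,v in pts: print("bar",pix(c,u/1.25,v/1.25,z).round(4))
for u,v in[(373,183),(456,196),(408,391)]: print(pix(c,u/1.25,v/1.25,.018).round(4))
for u,v in[(411,223),(401,274),(390,320),(380,363)]: print("pocketrimcentre",pix(c,u/1.25,v/1.25,.012).round(4))
b=(c["depth"]>0)&(W[...,0]>.42)&(W[...,0]<.58)&(W[...,1]>-.16)&(W[...,1]<0.02)&(W[...,2]>.085)
r=cv2.minAreaRect((W[b][:,:2]*1000).astype(np.float32));print("guard",r,W[b][:,2].mean())
save(c,"w2.png",(240,0,130,120),6)
save(c,"w3.png",(255,135,130,190),3)
E
```

```text
shaker [ 511.2 -318. ] [263.4  97.1] 79.42317199707031 0.01849140897995902
hole 683.5 ((304.5902099609375, 290.2176513671875), (26.79372787475586, 32.62630081176758), 93.56461334228516) [ 0.5057 -0.4085  0.018 ]
hole 762.5 ((312.1570739746094, 255.5369110107422), (29.03234100341797, 33.60002899169922), 94.28654479980469) [ 0.5169 -0.3477  0.018 ]
hole 867.0 ((320.12506103515625, 218.63339233398438), (31.889148712158203, 34.730934143066406), 89.2807846069336) [ 0.5279 -0.2875  0.018 ]
hole 979.5 ((328.92926025390625, 178.716064453125), (34.566993713378906, 36.17927932739258), 82.28202819824219) [ 0.5393 -0.2269  0.018 ]
bar [ 0.4616 -0.0304  0.093 ]
bar [ 0.4551 -0.1191  0.093 ]
[ 0.4959 -0.1819  0.018 ]
[ 0.5883 -0.1947  0.018 ]
[ 0.5412 -0.4497  0.018 ]
pocketrimcentre [ 0.5393 -0.2279  0.012 ]
pocketrimcentre [ 0.529  -0.2906  0.012 ]
pocketrimcentre [ 0.5166 -0.3515  0.012 ]
pocketrimcentre [ 0.5045 -0.4127  0.012 ]
guard ((503.5301818847656, -77.5855712890625), (93.93952941894531, 100.47872924804688), 86.37124633789062) 0.09573589245773567
```

View pics/w2.png

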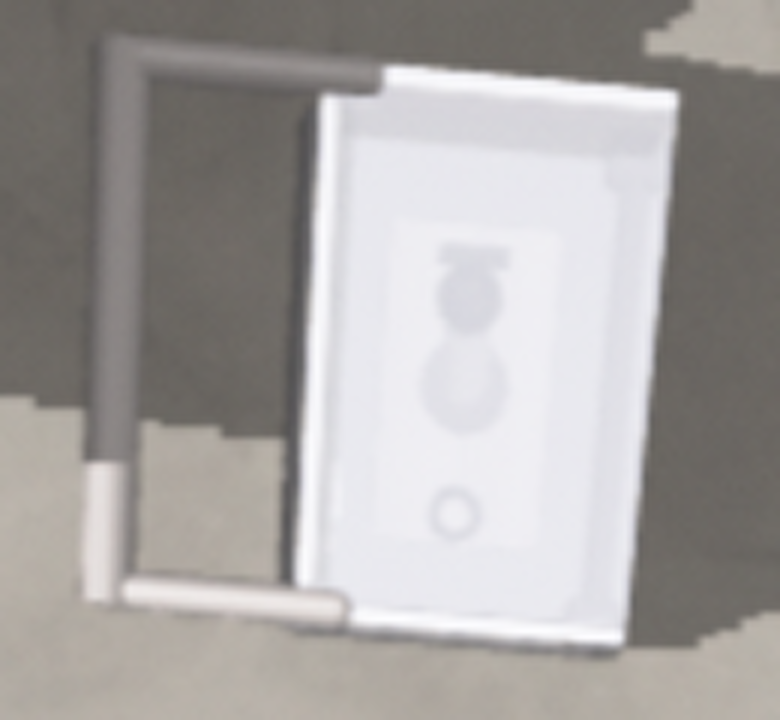

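View pics/w3.png

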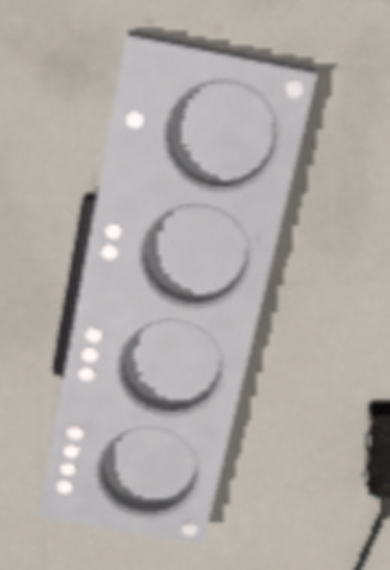

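```bash
cat >> h.py <<'E'
def Rd(yaw):  # tool down, tool y at heading yaw(deg) of world x
    a=np.radians(yaw);y=np.array([np.cos(a),np.sin(a),0]);x=np.array([0,0,-1.]);return np.stack([x,y,np.cross(x,y)],1)
E
python3 -c "
from h import *
print(go([.458,-.0755,.15],Rd(-3.8)))
c=cam('wrist');print(pix(c,259.4,53.5,.093))"
```

```text
(array([ 181.3,  -63.5, -117.9]), array([ 0.08,  0.  , -0.  ]))
[ 0.45905935 -0.07316237  0.093     ]
```

```bash
python3 -m handwheel '30 -16 -30 0 0 0 28; 40 -16 -30 0 0 0 28; 40 -16 -30 0 0 0 28; 40 -15.5 -28 0 0 0 28; 31 0 0 0.08 0 0 28; 0 0 0 0 0 0 28;0 0 0 0 0 0 28'; python3 - <<'E'
from h import *
c=cam("wrist");save(c,"w4.png",None,1.25);print(go([.4585,-.075,.08],Rd(-3.8)))
E
```

```text
clock: 4.7
position: [0.4602, -0.0793, 0.156]
ee_rot: [0.516, 0.484, -0.516, 0.484]
ft_force: [0.4, -0.1, 0.7]
grip_width: 0.326
(array([76.7, -2.8, -4.4]), array([ 0.002,  0.   , -0.002]))
```

View pics/w4.png

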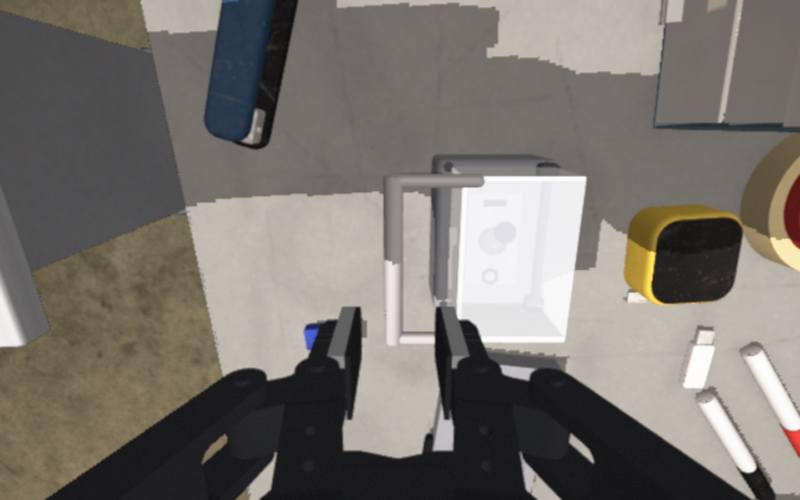

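```bash
python3 - <<'E'
from h import *
c=cam("wrist")
for v in(180,262,343): print(pix(c,(396-(v-180)*.012)/1.25,v/1.25,.093))
E
python3 -m handwheel '25 -0.8 -2 0 0 0 28; 25 -0.8 -2 0 0 0 28; 15 -0.4 0 0 0 0 28; 12 0 0 0 0 0 28; 0 0 0 0 0 0 28'
```

```text
[ 0.46307546 -0.03184439  0.093     ]
[ 0.45975317 -0.07496585  0.093     ]
[ 0.45604077 -0.12315063  0.093     ]
clock: 5.3
position: [0.4581, -0.0751, 0.0778]
ee_rot: [-0.516, -0.484, 0.516, -0.483]
ft_force: [0.2, 0.0, -0.0]
grip_width: 0.33
```

Bar lies between fingers; close gently.

```bash
python3 -m handwheel '0 0 0 0 0 0 0; 0 0 0 0 0 0 0; 0 0 0 0 0 0 0; 0 0 0 0 0 0 0' 25; python3 - <<'E'
from h import *
c=cam("wrist");save(c,"w5.png")
# arc offsets in box frame, mm
b0=np.array([-92,46.])
for a in np.arange(0,1.8,.1):
    ca,sa=np.cos(a),np.sin(a); p=np.array([b0[0]*ca+b0[1]*sa,-b0[0]*sa+b0[1]*ca]); print(round(a,1),(p-b0).round(1))
E
```

```text
clock: 5.7
position: [0.4581, -0.075, 0.079]
ee_rot: [-0.516, -0.483, 0.516, -0.484]
ft_force: [-5.0, 0.5, 7.2]
grip_width: 0.102
0.0 [0. 0.]
0.1 [5.1 9. ]
0.2 [11.  17.4]
0.3 [17.7 25.1]
0.4 [25.2 32.2]
0.5 [33.3 38.5]
0.6 [42.  43.9]
0.7 [51.3 48.5]
0.8 [60.9 52. ]
0.9 [70.8 54.7]
1.0 [81.  56.3]
1.1 [91.3 56.9]
1.2 [101.5  56.4]
1.3 [111.7  55. ]
1.4 [121.7  52.5]
1.5 [131.4  49. ]
1.6 [140.7  44.6]
1.7 [149.5  39.3]
```

View pics/w5.png

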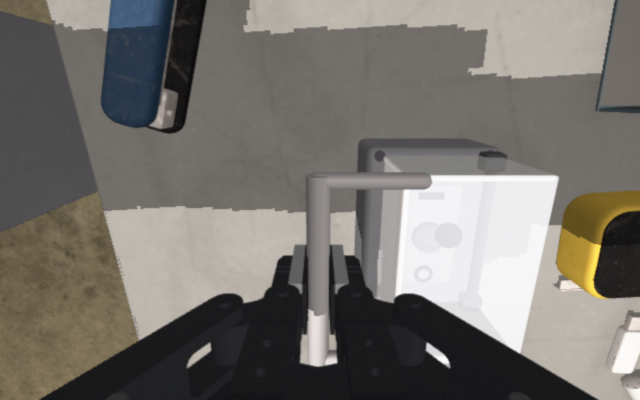

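```bash
python3 -m handwheel '-9 5.1 0 0 0 0 0; -8.4 5.9 0 0 0 0 0; -7.7 6.7 0 0 0 0 0; -7.1 7.5 0 0 0 0 0; 0 0 0 0 0 0 0'; python3 -m handwheel '-6.3 8.1 0 0 0 0 0; -5.4 8.7 0 0 0 0 0; -4.6 9.3 0 0 0 0 0; -3.5 9.6 0 0 0 0 0; 0 0 0 0 0 0 0'; python3 -c "
from h import *
c=cam('wrist');save(c,'w6.png')"
```

```text
clock: 6.25
position: [0.4828, -0.0767, 0.1124]
ee_rot: [-0.515, -0.484, 0.517, -0.483]
ft_force: [-17.6, 0.5, 19.1]
grip_width: 0.101
clock: 6.75
position: [0.5207, -0.079, 0.1316]
ee_rot: [0.516, 0.483, -0.515, 0.484]
ft_force: [-3.9, -1.8, 11.8]
grip_width: 0.103
```

View pics/w6.png

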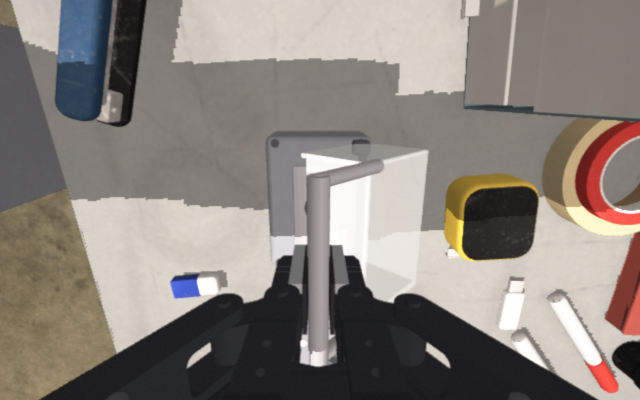

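```bash
python3 -m handwheel '-2.7 9.9 0 0 0 0 0; -1.6 10.2 0 0 0 0 0; -0.6 10.3 0 0 0 0 0; 0.5 10.2 0 0 0 0 0; 0 0 0 0 0 0 0'; python3 -m handwheel '1.4 10.2 0 0 0 0 0; 2.5 10 0 0 0 0 0; 3.5 9.7 0 0 0 0 0; 4.4 9.3 0 0 0 0 0; 2.5 4.5 0 0 0 0 0; 0 0 0 0 0 0 0'; python3 -c "
from h import *
c=cam('wrist');save(c,'w7.png')
c=cam('side');save(c,'d7.png',(220,170,230,160),3.4)"
```

```text
clock: 7.3
position: [0.5606, -0.0816, 0.1343]
ee_rot: [0.516, 0.484, -0.515, 0.484]
ft_force: [0.0, -2.0, 3.7]
grip_width: 0.099
clock: 7.9
position: [0.6033, -0.0842, 0.1194]
ee_rot: [-0.516, -0.484, 0.516, -0.484]
ft_force: [0.3, -2.1, 0.5]
grip_width: 0.104
```

View pics/w7.png

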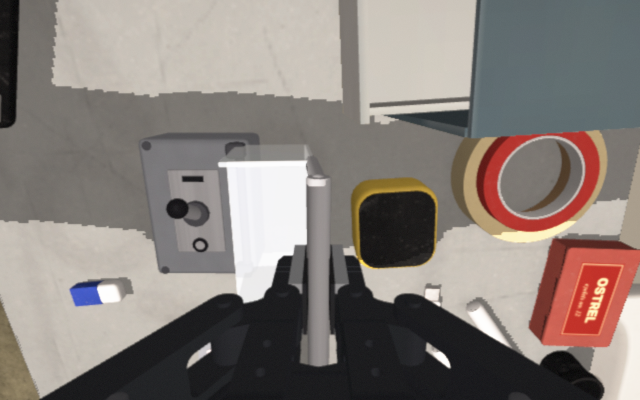

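View pics/d7.png

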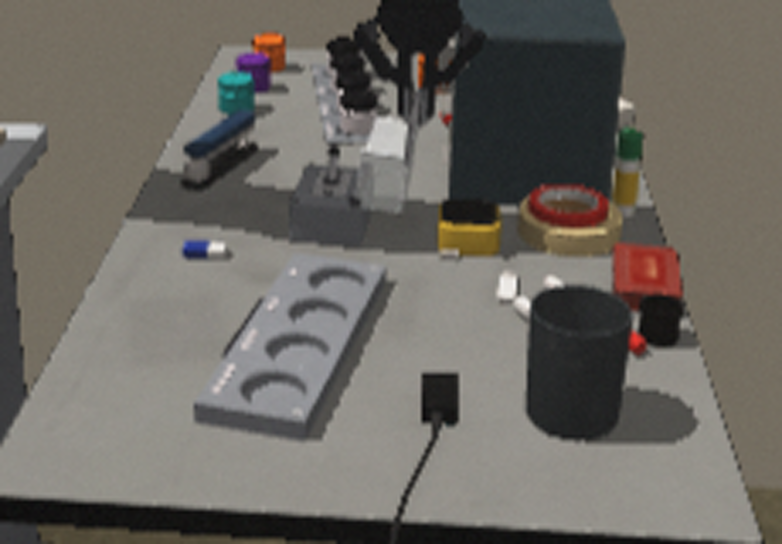

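```bash
python3 -c "
from h import *
c=cam('wrist')
print(pix(c,196.5,211.5,.047),pix(c,193,179,.047),pix(c,200,244,.047),pix(c,177,208,.075))"
python3 -m handwheel '0 0 0 0 0 0 26; 0 0 0 0 0 0 26; 0 0 0 0 0 0 26; -40 0 0 0 0 0 26; -40 0 0 0 0 0 26; 0 -40 -10 0 0 0 0; 0 -42 -30 0 0 0 0; 0 0 0 0 0 0 0'
python3 -c "
from h import *
c=cam('wrist');save(c,'w8.png',None,1.25)"
```

```text
[ 0.51845136 -0.07884429  0.047     ] [ 0.5200834  -0.05577871  0.047     ] [ 0.51671577 -0.10337353  0.047     ] [ 0.51862873 -0.06684231  0.075     ]
clock: 8.85
position: [0.5208, -0.0356, 0.2001]
ee_rot: [-0.514, -0.485, 0.515, -0.485]
ft_force: [0.3, -0.6, 0.4]
grip_width: -0.001
```

View pics/w8.png

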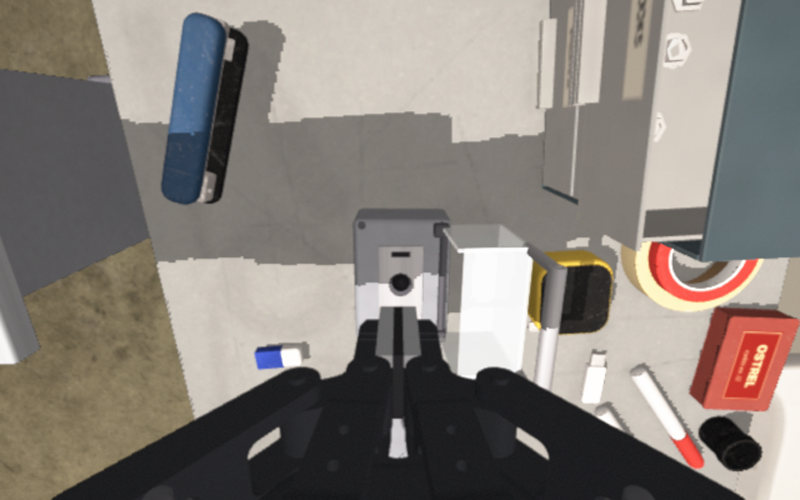

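```bash
python3 -m handwheel '30 -6 0 0 0 0 0; 30 -4 0 0 0 0 0; 30 0 0 0 0 0 0; 25 0 0 0 0 0 0;20 0 0 0 0 0 0; 0 0 0 0 0 0 0'
python3 -c "
from h import *
c=cam('wrist');save(c,'w9.png',None,1.25)
c=cam('side');save(c,'d9.png',(270,180,120,80),6)"
```

```text
clock: 9.5
position: [0.5137, -0.0395, 0.0628]
ee_rot: [-0.515, -0.485, 0.517, -0.482]
ft_force: [0.9, 0.4, 0.1]
grip_width: -0.001
```

View pics/w9.png

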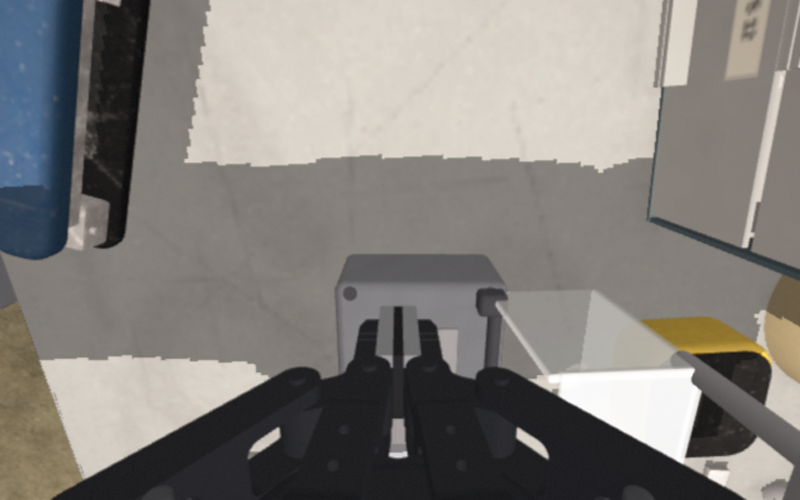

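View pics/d9.png

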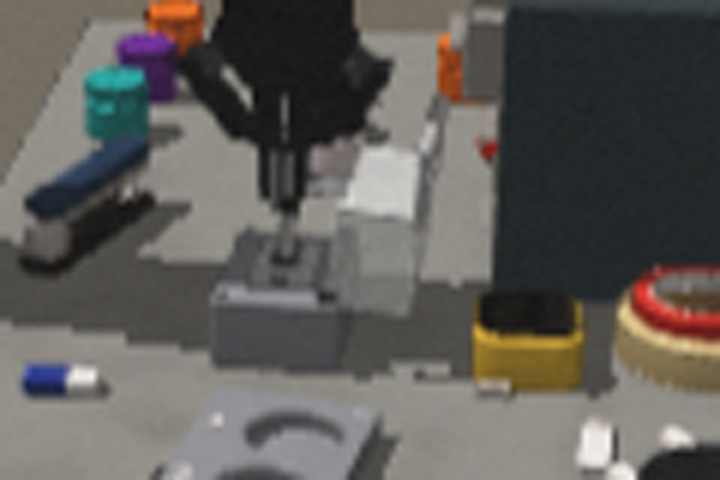

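```bash
python3 -c "
from h import *
c=cam('wrist')
for u,v in [(490,375),(510,385),(560,420),(620,460),(600,300),(560,378),(660,378)]: print(u,v,c['W'][int(v/1.25),int(u/1.25)].round(3))"
```

```text
490 375 [ 0.54  -0.027  0.118]
510 385 [ 0.544 -0.029  0.12 ]
560 420 [ 0.552 -0.029  0.133]
620 460 [ 0.559 -0.03   0.145]
600 300 [ 0.597 -0.038  0.057]
560 378 [ 0.563 -0.038  0.105]
660 378 [ 0.594 -0.042  0.102]
```

```bash
python3 -m handwheel '-2 0 10 0 0 0 0; 0 0 8 0 0 0 0; 0 0 7 0 0 0 0; 0 0 7 0 0 0 0; 0 0 0 0 0 0 0';python3 -m handwheel '0 0 4 0 0 0 0; 0 0 0 0 0 0 0'; python3 -m handwheel '0 0 2 0 0 0 0; 0 0 0 0 0 0 0';python3 -c "
from h import *
c=cam('side');save(c,'d10.png',(270,180,120,80),6)"
```

```text
clock: 10.15
position: [0.5127, -0.0729, 0.0672]
ee_rot: [-0.516, -0.483, 0.516, -0.483]
ft_force: [-0.1, 0.3, 0.6]
grip_width: -0.001
clock: 10.35
position: [0.5122, -0.0756, 0.0669]
ee_rot: [-0.516, -0.484, 0.516, -0.484]
ft_force: [0.0, 1.0, 0.0]
grip_width: 0.004
clock: 10.55
position: [0.5122, -0.0766, 0.067]
ee_rot: [-0.516, -0.484, 0.516, -0.484]
ft_force: [-2.3, 4.1, 0.9]
grip_width: 0.002
```

View pics/d10.png

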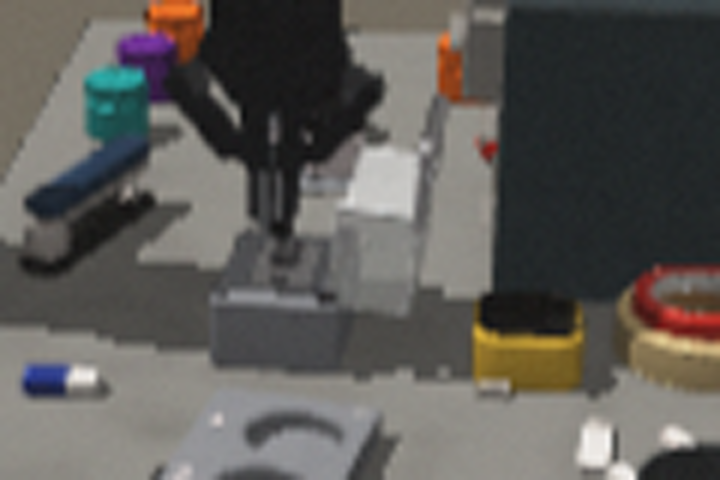

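```bash
python3 -m handwheel '0 0 2 0 0 0 0; 0 0 0 0 0 0 0'; python3 -m handwheel '0 0 -15 0 0 0 0; 0 0 -15 0 0 0 0; -40 0 -10 0 0 0 0; -40 0 0 0 0 0 30; 0 0 0 0 0 0 60';python3 -c "
from h import *
c=cam('wrist');save(c,'w11.png',None,1.25)"
```

```text
clock: 10.8
position: [0.5121, -0.0774, 0.067]
ee_rot: [0.516, 0.485, -0.515, 0.483]
ft_force: [-1.8, 8.9, -0.3]
grip_width: -0.0
clock: 11.3
position: [0.518, -0.0394, 0.1524]
ee_rot: [0.517, 0.481, -0.514, 0.486]
ft_force: [0.5, 0.2, -0.4]
grip_width: 0.333
```

View pics/w11.png

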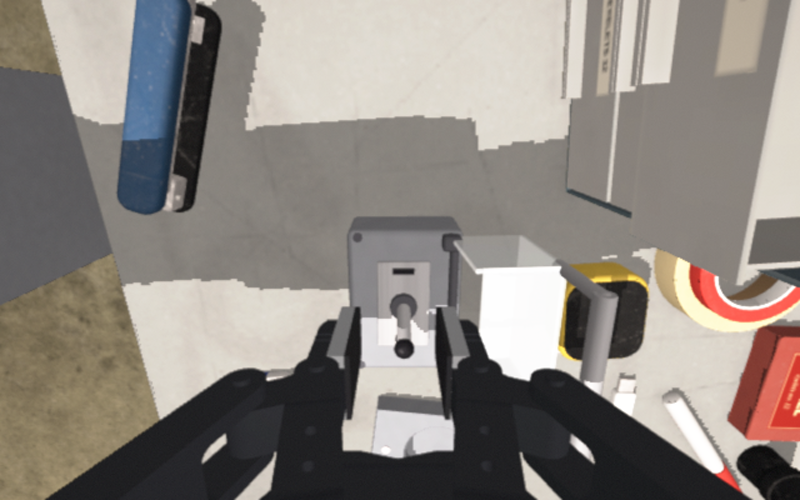

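```bash
python3 -c "
from h import *
c=cam('scene');W=c['W'];m=(c['depth']>0)&(W[...,0]>.53)&(W[...,0]<.9)&(W[...,1]>-.08)&(W[...,1]<.3)&(W[...,2]>.06)&(W[...,2]<.4)
p=W[m];print(np.percentile(p,[0,1,50,99,100],axis=0).round(3))
for z in (.08,.13,.18):
  q=p[abs(p[:,2]-z)<.02];print(z,len(q),np.percentile(q,[1,50,99],axis=0).round(3).tolist())
r=cv2.minAreaRect((p[:,:2]*1000).astype(np.float32));print(r)
c=cam('wrist');W=c['W'];m=(c['depth']>0)&(W[...,0]>.53)&(W[...,0]<.9)&(W[...,1]>.0)&(W[...,1]<.3)&(W[...,2]>.02)
p=W[m];print(np.percentile(p,[0,1,50,99,100],axis=0).round(3))
print(go([.50,.26,.33],Rd(0)))
"
```

```text
[[ 0.53  -0.078  0.06 ]
 [ 0.534 -0.064  0.062]
 [ 0.645  0.08   0.161]
 [ 0.807  0.167  0.254]
 [ 0.816  0.168  0.4  ]]
0.08 865 [[0.559, -0.072, 0.06], [0.642, 0.092, 0.082], [0.802, 0.167, 0.099]]
0.13 925 [[0.601, -0.053, 0.11], [0.642, 0.093, 0.134], [0.801, 0.167, 0.15]]
0.18 2246 [[0.537, -0.039, 0.161], [0.69, 0.081, 0.191], [0.809, 0.167, 0.194]]
((672.3294067382812, 45.493263244628906), (286.1639099121094, 245.56988525390625), 0.7768611907958984)
[[0.606 0.    0.02 ]
 [0.607 0.001 0.021]
 [0.618 0.036 0.15 ]
 [0.641 0.088 0.185]
 [0.677 0.096 0.187]]
(array([-183.4,  -34.2, -298.3]), array([-0.065,  0.001, -0.   ]))
```

```bash
python3 -m handwheel '-45 0 0 0 0 0 75; -45 0 0 0 0 0 75; -45 -4 -25 0 0 0 75; -45 -5 -45 0 0 0 75; 0 -5 -45 0 0 0 75;0 -6 -45 -0.03 0 0 75;0 -6 -45 -0.035 0 0 75;0 -5 -45 0 0 0 75';python3 -m handwheel '0 0 -45 0 0 0 75;0 0 -14 0 0 0 75;0 0 0 0 0 0 75';python3 -c "
from h import *
c=cam('wrist');save(c,'w12.png',None,1.25)
r=cams.outline_of('wrist','pot_1')
for q in r:
  e=cv2.minEnclosingCircle(np.argwhere(q['region'])[:,::-1].astype(np.float32)) if q['region'].any() else None
  print(round(q['conf'],2),q['box'],e)
"
```

```text
clock: 12.25
position: [0.4959, 0.2021, 0.3148]
ee_rot: [0.499, 0.5, -0.5, 0.5]
ft_force: [0.4, -0.2, -0.0]
grip_width: 0.879
clock: 12.55
position: [0.4951, 0.2625, 0.3144]
ee_rot: [0.498, 0.502, -0.499, 0.501]
ft_force: [-0.2, -0.5, -0.2]
grip_width: 0.875
0.87 [310.7, 97.7, 32.7, 39.0] ((327.2583312988281, 114.61250305175781), 18.40254783630371)
0.83 [211.1, 103.4, 40.0, 35.9] ((229.2760772705078, 117.40950775146484), 21.03276252746582)
0.81 [397.5, 75.6, 43.3, 40.1] ((418.9075012207031, 93.34718322753906), 22.210046768188477)
0.75 [203.1, 163.6, 41.5, 32.8] ((226.0, 177.0), 20.24855613708496)
0.75 [209.7, 23.2, 44.1, 44.5] ((232.0, 44.0), 24.413209915161133)
0.72 [327.8, 199.3, 31.1, 37.3] ((342.6734924316406, 217.2814178466797), 19.29327964782715)
0.65 [319.4, 146.0, 32.4, 37.5] ((335.8099670410156, 168.5997314453125), 18.87140655517578)
0.62 [299.1, 35.9, 38.0, 43.5] ((318.5, 56.64634323120117), 21.406375885009766)
0.39 [282.5, 26.8, 79.6, 214.5] ((326.099609375, 131.62258911132812), 105.00060272216797)
```

View pics/w12.png

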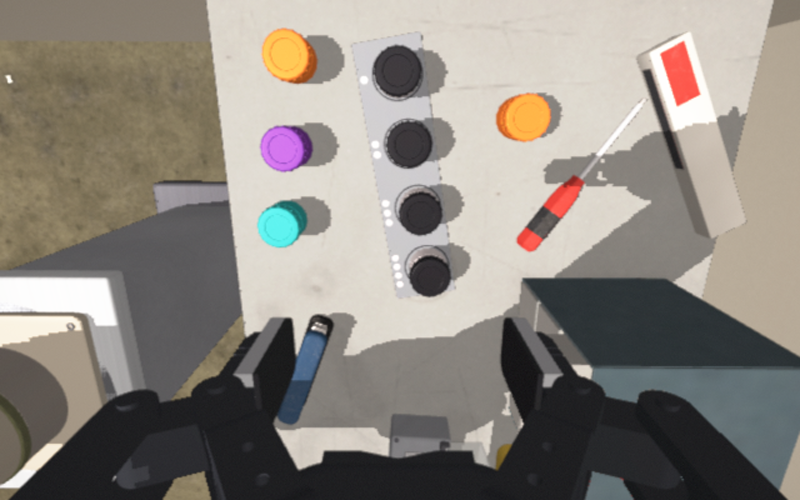

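```bash
cat >> h.py <<'E'
def pots(c,zl=.042,zh=.056,box=(.3,.7,.1,.5)):
    W=c["W"];m=(c["depth"]>0)&(W[...,2]>zl)&(W[...,2]<zh)&(W[...,0]>box[0])&(W[...,0]<box[1])&(W[...,1]>box[2])&(W[...,1]<box[3])
    m=cv2.morphologyEx(m.astype(np.uint8),cv2.MORPH_OPEN,np.ones((3,3)))
    n,l,s,_=cv2.connectedComponentsWithStats(m);out=[]
    for k in range(1,n):
        if s[k,4]<60: continue
        p=W[l==k];e=cv2.minEnclosingCircle((p[:,:2]*1000).astype(np.float32))
        col=c["color"][l==k].mean(0).round()
        q=np.argwhere(l==k)[:,::-1].astype(np.float32);g=cv2.minEnclosingCircle(q)
        out.append((np.round(e[0],1).tolist(),round(e[1],1),"px",pix(c,*g[0],.047).round(4)[:2].tolist(),"med",np.median(p[:,2]).round(4),col.tolist()))
    return out
E
python3 -c "
from h import *
for p in pots(cam('wrist')): print(p)"
```

```text
([391.2, 396.9], 22.0, 'px', [0.3929, 0.3967], 'med', np.float64(0.0444), [81.0, 189.0, 252.0])
([493.6, 383.6], 22.5, 'px', [0.4942, 0.3836], 'med', np.float64(0.0474), [63.0, 59.0, 63.0])
([617.3, 343.1], 22.3, 'px', [0.6168, 0.3436], 'med', np.float64(0.0446), [72.0, 177.0, 254.0])
([504.9, 318.1], 22.2, 'px', [0.5048, 0.3184], 'med', np.float64(0.0474), [60.0, 57.0, 60.0])
([381.7, 312.6], 21.9, 'px', [0.3828, 0.313], 'med', np.float64(0.0443), [227.0, 110.0, 199.0])
([517.7, 248.9], 22.4, 'px', [0.5176, 0.2498], 'med', np.float64(0.0475), [55.0, 52.0, 56.0])
([371.7, 234.1], 21.8, 'px', [0.3731, 0.236], 'med', np.float64(0.0443), [228.0, 232.0, 89.0])
([529.6, 180.1], 22.4, 'px', [0.5298, 0.1814], 'med', np.float64(0.0475), [52.0, 49.0, 53.0])
([670.2, 145.3], 35.7, 'px', [0.6697, 0.1466], 'med', np.float64(0.0484), [76.0, 75.0, 73.0])
([402.6, 104.3], 12.7, 'px', [0.4025, 0.1044], 'med', np.float64(0.049), [118.0, 91.0, 68.0])
```

```bash
python3 -c "
from h import *
print(go([.494,.3837,.019],Rd(0)))"
```

```text
(array([ 296. ,   -2.4, -125.4]), array([-0.001,  0.001,  0.001]))
```

```bash
python3 -m handwheel '40 -2.4 -42 0 0 0 72; 45 0 -42 0 0 0 72; 45 0 -41 0 0 0 72; 45 0 0 0 0 0 72; 30 0 0 0 0 0 72; 0 0 0 0 0 0 72'; python3 -c "
from h import *
print(go([.494,.3837,.019],Rd(0)))
c=cam('wrist');save(c,'w13.png')
for p in pots(c): print(p)"
```

```text
clock: 13.3
position: [0.4931, 0.3605, 0.1284]
ee_rot: [-0.498, -0.5, 0.503, -0.5]
ft_force: [0.3, -0.5, 0.1]
grip_width: 0.84
(array([109.3,   1.5, -23.7]), array([-0.001,  0.005,  0.006]))
([390.7, 396.8], 22.2, 'px', [0.3927, 0.3986], 'med', np.float64(0.0444), [79.0, 176.0, 246.0])
([493.4, 383.5], 22.4, 'px', [0.4934, 0.3847], 'med', np.float64(0.0474), [45.0, 43.0, 46.0])
([617.6, 343.6], 22.1, 'px', [0.6154, 0.3452], 'med', np.float64(0.0446), [49.0, 121.0, 217.0])
([504.7, 317.9], 22.8, 'px', [0.5045, 0.3207], 'med', np.float64(0.0475), [40.0, 37.0, 40.0])
([381.6, 313.5], 22.1, 'px', [0.3834, 0.3169], 'med', np.float64(0.0444), [187.0, 76.0, 152.0])
([517.5, 249.0], 22.9, 'px', [0.5173, 0.252], 'med', np.float64(0.0474), [38.0, 36.0, 38.0])
```

View pics/w13.png

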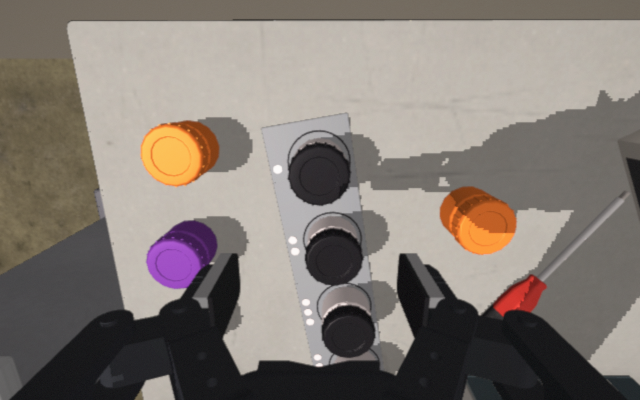

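```bash
python3 -m handwheel '0 0.5 -23.5 0 0 0 72; 40 0 0 0 0 0 72; 30 0 0 0 0 0 72; 0 0 0 0 0 0 72'; python3 -c "
from h import *
print(go([.494,.3835,.019],Rd(0)))"
```

```text
clock: 13.75
position: [0.4946, 0.3856, 0.0616]
ee_rot: [-0.499, -0.5, 0.501, -0.5]
ft_force: [-0.7, -0.2, 0.3]
grip_width: 0.839
(array([42.6, -0.5,  1.9]), array([-0.001,  0.003,  0.002]))
```

```bash
python3 -m handwheel '20 -0.5 2 0 0 0 72; 17 0 0 0 0 0 72; 6 0 0 0 0 0 72; 0 0 0 0 0 0 72; 0 0 0 0 0 0 40; 0 0 0 0 0 0 40;0 0 0 0 0 0 36; 0 0 0 0 0 0 36' 30;  python3 -m handwheel '0 0 0 0 0 0 36; 0 0 0 0 0 0 36;-20 0 0 0 0 0 36; -20 0 0 0 0 0 36;  0 0 0 0 0 0 36'; python3 -c "
from h import *
c=cam('wrist');save(c,'w14.png')"
```

```text
clock: 14.55
position: [0.4944, 0.3862, 0.0213]
ee_rot: [0.5, 0.5, -0.499, 0.5]
ft_force: [-0.6, -0.1, 6.9]
grip_width: 0.505
clock: 15.05
position: [0.4951, 0.3869, 0.0629]
ee_rot: [0.501, 0.5, -0.498, 0.5]
ft_force: [1.1, 0.4, -1.2]
grip_width: 0.506
```

View pics/w14.png

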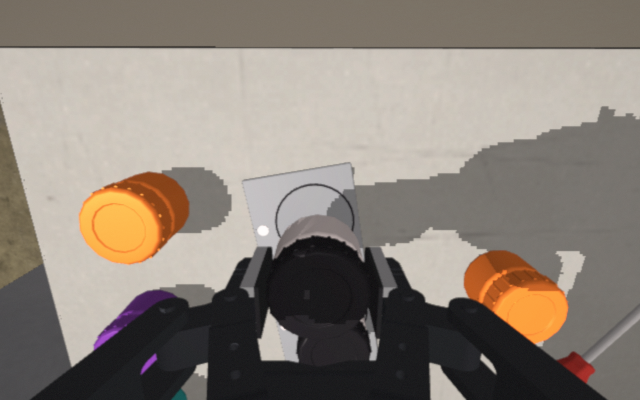

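```bash
cat >> h.py <<'E'
def held():
    c=cam("wrist");o=manip.get_obs();A=R.from_quat(o["ee_rot"]).as_matrix()
    L=(c["W"]-o["position"])@A*1000
    m=(c["depth"]>0)&(abs(L[...,1])<30)&(abs(L[...,2])<35)&(L[...,0]>-45)&(L[...,0]<5)&(c["color"].max(-1)<90)
    m[:, :]&=True
    p=L[m];top=np.percentile(p[:,0],[2,10,25,50])
    x0=np.median(p[:,0][p[:,0]<top[1]+4]);q=m&(abs(L[...,0]-x0)<3)
    k=cv2.connectedComponentsWithStats(q.astype(np.uint8));i=1+k[2][1:,4].argmax();q=k[1]==i
    e=cv2.minEnclosingCircle(L[q][:,1:].astype(np.float32))
    return x0,top,e,q.sum()
E
python3 -c "
from h import *
print(held())"
```

```text
(np.float64(-40.72482156467221), array([-42.11646885, -35.24985262, -28.08338117, -27.36098888]), ((-22.366016387939453, -0.9658217430114746), 11.127764701843262), np.int64(405))
```

```bash
python3 - <<'E'
s=open('h.py').read()
i=s.index("    m[:, :]&=True")
s=s[:i]+'''    p=L[m&(abs(L[...,1])<15)];x0=np.median(p[:,0]);q=m&(abs(L[...,0]-x0)<2)&(abs(L[...,1])<21)
    p=L[q];zz=np.percentile(p[:,2],[0.5,99.5]);a=abs(p[:,1])<8
    return "topx",x0.round(1),"z ends",zz.round(1),"mid-z",zz.mean().round(1),"y",np.percentile(p[:,1],[.5,99.5]).round(1)
'''
open('h.py','w').write(s)
E
python3 -c "
from h import *
print(held());print(go([.494,.38,.16],Rd(0)))"
```

```text
('topx', np.float64(-26.7), 'z ends', array([-18.9,  21.6]), 'mid-z', np.float64(1.4), 'y', array([-20.3,  20.4]))
(array([-100.7,    0.2,    5.3]), array([0.001, 0.001, 0.   ]))
```

```bash
python3 -m handwheel '-40 0 0 0 0 0 36; -40 0 0 0 0 0 36; -40 0 0 0 0 0 36; -35 0 10 0 0 0 36; 0 2 35 0 0 0 36; 0 2 40 0 0 0 36; 0 2 40 0 0 0 36; 0 2 40 0 0 0 36'; python3 -m handwheel '0 4 40 0 0 0 36; 0 4 40 0 0 0 36; 0 4 40 0 0 0 36; 0 4 40 0 0 0 36; 0 4 40 0 0 0 36; 0 4 40 0 0 0 36; 0 4 40 0 0 0 36; 0 4 40 0 0 0 36';python3 -c "
from h import *
print(held());print(go([.5393,-.2254,.08],Rd(0)))"
```

```text
clock: 16.0
position: [0.5017, 0.2187, 0.2138]
ee_rot: [0.499, 0.5, -0.5, 0.5]
ft_force: [0.8, -1.2, -1.3]
grip_width: 0.501
clock: 16.8
position: [0.5339, -0.1011, 0.214]
ee_rot: [0.499, 0.501, -0.5, 0.5]
ft_force: [0.7, 0.4, -1.0]
grip_width: 0.508
('topx', np.float64(-26.7), 'z ends', array([-27.1,  13.7]), 'mid-z', np.float64(-6.7), 'y', array([-20.2,  20.1]))
(array([133.8,   6.7, 115.5]), array([-0.008,  0.003,  0.002]))
```

```bash
python3 - <<'E'
s=open('h.py').read()
i=s.index('    c=cam("wrist");o=manip'); j=s.index("    m=(c[\"depth\"]>0)&(abs(L")
s=s[:i]+'''    c=cam("wrist");Ti=np.linalg.inv(c["T"]);C=c["W"]@Ti[:3,:3].T+Ti[:3,3];T=c["T_tool_cam"];L=(C@T[:3,:3].T+T[:3,3])*1000
'''+s[j:]
open('h.py','w').write(s)
E
python3 -c "
from h import *
print(held());print(go([.5393,-.2254,.08],Rd(0)))"
```

```text
('topx', np.float64(-26.1), 'z ends', array([-18.8,  22. ]), 'mid-z', np.float64(1.6), 'y', array([-20.3,  20.1]))
(array([133.5,   7. , 118.9]), array([-0.008,  0.001,  0.002]))
```

```bash
python3 -m handwheel '0 2 40 0 0 0 36; 20 2 40 0 0 0 36; 40 3 39 0 0 0 36; 40 0 0 0 0 0 36; 30 0 0 0 0 0 36; 0 0 0 0 0 0 36; 0 0 0 0 0 0 36; 0 0 0 0 0 0 36';python3 -c "
from h import *
c=cam('wrist');save(c,'w15.png')
print(held());print(go([.5393,-.2254,.023],Rd(0)))"
```

```text
clock: 17.7
position: [0.5424, -0.214, 0.0912]
ee_rot: [0.5, 0.5, -0.499, 0.501]
ft_force: [0.5, -0.3, -0.9]
grip_width: 0.503
('topx', np.float64(-26.1), 'z ends', array([-18.8,  21.8]), 'mid-z', np.float64(1.5), 'y', array([-20.3,  20.1]))
(array([68.2, -3.2, 11. ]), array([ 0.001,  0.001, -0.003]))
```

View pics/w15.png

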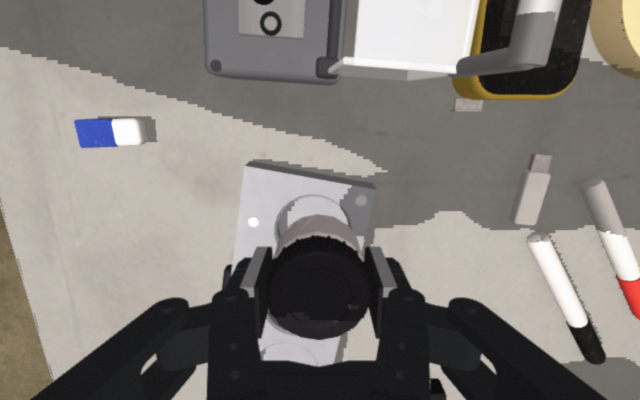

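```bash
python3 -c "
from h import *
c=cam('wrist')
P=[(.5393,-.2269),(.5279,-.2875),(.5169,-.3477),(.5057,-.4085)]
t=np.linspace(0,6.28,60)
for p in P[:2]:
  q=proj(c,np.stack([p[0]+.0255*np.cos(t),p[1]+.0255*np.sin(t),.018+0*t],-1))
  for a in q: cv2.circle(c['color'],(int(a[0]*4),int(a[1]*4)),2,(0,0,255),-1,shift=2)
save(c,'w16.png',(220,150,180,220),3.4)
"
```

```text
(no output)
```

View pics/w16.png

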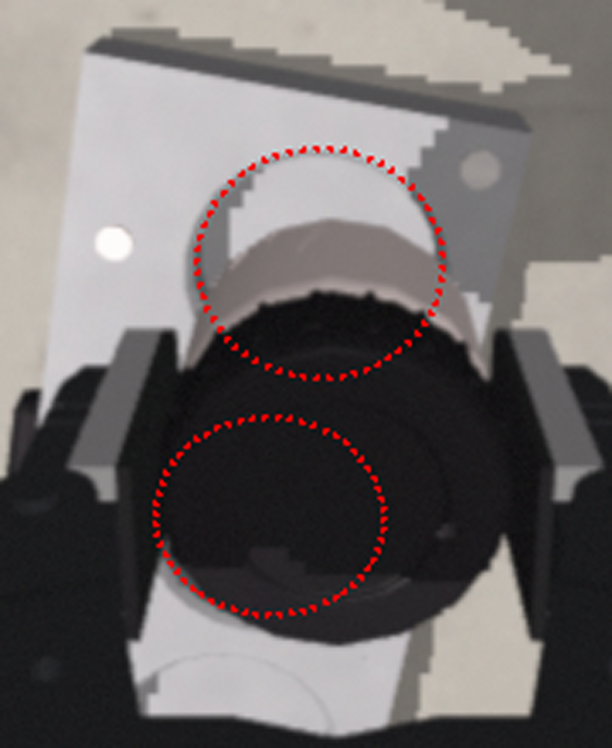

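```bash
python3 -m handwheel '20 -4.2 10.8 0 0 0 36; 20 0 0 0 0 0 36; 0 0 0 0 0 0 36; 0 0 0 0 0 0 36';python3 -c "
from h import *
print(go([.5382,-.2250,.023],Rd(0)))"
```

```text
clock: 18.25
position: [0.5375, -0.2248, 0.0502]
ee_rot: [0.5, 0.5, -0.5, 0.501]
ft_force: [-0.2, 0.0, -0.1]
grip_width: 0.504
(array([27.2,  0.7,  0.2]), array([ 0.001,  0.   , -0.001]))
```

```bash
python3 -m handwheel '12 0.6 0 0 0 0 36; 10 0 0 0 0 0 36; 0 0 0 0 0 0 36';python3 -m handwheel '4 0 0 0 0 0 36; 0 0 0 0 0 0 36'
```

```text
clock: 18.55
position: [0.5368, -0.2246, 0.0258]
ee_rot: [0.499, 0.501, -0.5, 0.5]
ft_force: [-0.1, -0.2, -1.5]
grip_width: 0.509
clock: 18.75
position: [0.5378, -0.2249, 0.0241]
ee_rot: [0.5, 0.5, -0.5, 0.5]
ft_force: [-4.0, 1.4, 7.9]
grip_width: 0.504
```

```bash
python3 -m handwheel '0 0 0 0 0 0 50; 0 0 0 0 0 0 58;0 0 0 0 0 0 60; -20 0 0 0 0 0 60; -40 0 0 0 0 0 60; -40 0 0 0 0 0 60; -40 0 -20 0 0 0 60; 0 0 0 0 0 0 60';python3 -c "
from h import *
c=cam('wrist');save(c,'w17.png',None,1.25)
for p in pots(c,box=(.4,.65,-.5,-.14)): print(p)"
```

```text
clock: 19.55
position: [0.5409, -0.2027, 0.1692]
ee_rot: [0.5, 0.498, -0.497, 0.504]
ft_force: [0.4, -0.1, -1.0]
grip_width: 0.703
([538.1, -227.2], 22.5, 'px', [0.5381, -0.2267], 'med', np.float64(0.0504), [43.0, 40.0, 43.0])
```

View pics/w17.png

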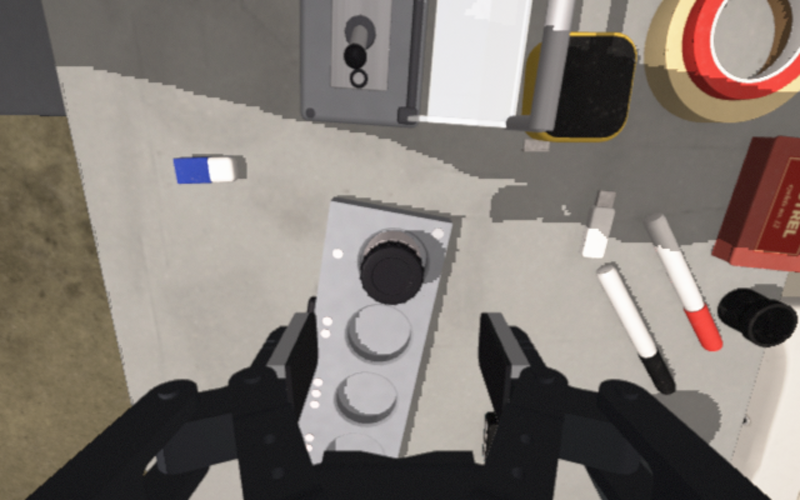

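```bash
python3 -m handwheel '-40 0 -30 0 0 0 72; -10 -2 -40 0 0 0 72; 0 -2 -40 0 0 0 72; 0 -2 -40 0 0 0 72; 0 -2 -40 0 0 0 72; 0 -2 -40 0 0 0 72; 0 -3 -40 0 0 0 72; 0 -3 -40 0 0 0 72'; python3 -m handwheel '0 -3 -40 0 0 0 72; 0 -3 -40 0 0 0 72; 0 -3 -40 0 0 0 72; 0 -3 -40 0 0 0 72; 0 -3 -30 0 0 0 72; 0 0 0 0 0 0 72; 0 0 0 0 0 0 72';python3 -c "
from h import *
c=cam('wrist');save(c,'w18.png',None,1.25)
for p in pots(c): print(p)
print(go([.5049,.3181,.018],Rd(0)))"
```

```text
clock: 20.4
position: [0.5207, 0.106, 0.2122]
ee_rot: [-0.5, -0.5, 0.5, -0.5]
ft_force: [0.4, -0.2, -0.6]
grip_width: 0.843
clock: 21.1
position: [0.5057, 0.2951, 0.212]
ee_rot: [0.499, 0.501, -0.5, 0.5]
ft_force: [0.1, -0.5, -0.1]
grip_width: 0.842
([391.0, 397.0], 22.1, 'px', [0.3933, 0.3974], 'med', np.float64(0.0444), [77.0, 175.0, 248.0])
([617.8, 343.2], 22.1, 'px', [0.6165, 0.3441], 'med', np.float64(0.0446), [60.0, 151.0, 246.0])
([504.7, 317.8], 22.4, 'px', [0.5048, 0.3185], 'med', np.float64(0.0475), [50.0, 47.0, 50.0])
([381.7, 312.6], 22.1, 'px', [0.3828, 0.3132], 'med', np.float64(0.0444), [210.0, 100.0, 179.0])
([518.0, 248.6], 22.6, 'px', [0.5176, 0.2503], 'med', np.float64(0.0474), [44.0, 41.0, 44.0])
([371.3, 233.7], 22.1, 'px', [0.3734, 0.2362], 'med', np.float64(0.0444), [205.0, 209.0, 71.0])
([529.4, 181.1], 22.5, 'px', [0.5293, 0.1823], 'med', np.float64(0.0474), [42.0, 39.0, 42.0])
([678.0, 164.7], 22.0, 'px', [0.6792, 0.1629], 'med', np.float64(0.0489), [47.0, 44.0, 38.0])
([407.5, 108.0], 9.9, 'px', [0.4072, 0.1081], 'med', np.float64(0.0483), [85.0, 64.0, 45.0])
(array([194.2,  -1.1, -24.2]), array([0.001, 0.001, 0.001]))
```

View pics/w18.png

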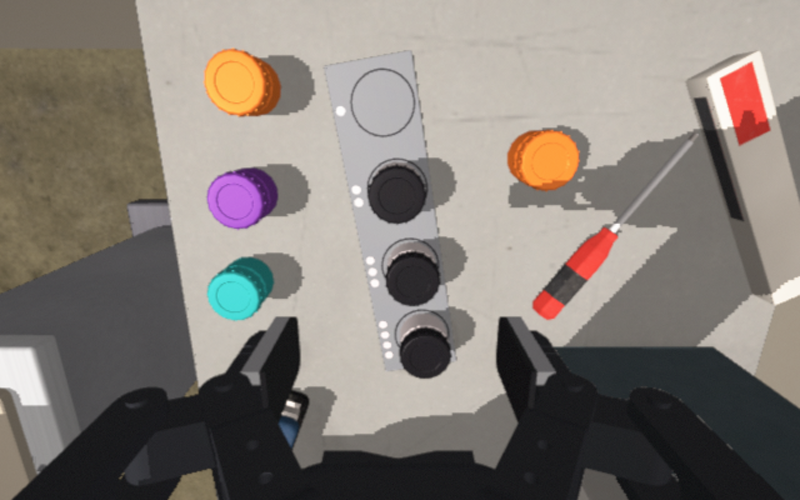

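```bash
python3 -m handwheel '20 -1 -24 0 0 0 70; 40 0 0 0 0 0 70; 40 0 0 0 0 0 70; 40 0 0 0 0 0 70; 20 0 0 0 0 0 70; 0 0 0 0 0 0 70; 0 0 0 0 0 0 70'; python3 -c "
from h import *
print(go([.5049,.3181,.019],Rd(0)))"
```

```text
clock: 21.85
position: [0.5058, 0.3181, 0.0538]
ee_rot: [-0.5, -0.5, 0.5, -0.5]
ft_force: [-0.1, -0.0, -0.3]
grip_width: 0.819
(array([34.8, -0.9, -0. ]), array([-0.001,  0.   , -0.   ]))
```

```bash
python3 -m handwheel '20 -0.9 0 0 0 0 70; 14.5 0 0 0 0 0 70; 0 0 0 0 0 0 70; 0 0 0 0 0 0 40; 0 0 0 0 0 0 36; 0 0 0 0 0 0 36; 0 0 0 0 0 0 36; 0 0 0 0 0 0 36' 30; python3 -m handwheel '-15 0 0 0 0 0 36; -40 0 0 0 0 0 36; -40 0 0 0 0 0 36; -40 0 0 0 0 0 36; -40 0 0 0 0 0 36;-15 0 20 0 0 0 36; 0 2 40 0 0 0 36; 0 2 40 0 0 0 36'; python3 -c "
from h import *
print(held());print(go([.5268,-.2860,.21],Rd(0)))"
```

```text
clock: 22.65
position: [0.5049, 0.3195, 0.02]
ee_rot: [0.5, 0.5, -0.499, 0.5]
ft_force: [-0.3, -0.6, 6.8]
grip_width: 0.508
clock: 23.45
position: [0.508, 0.2189, 0.2104]
ee_rot: [0.5, 0.501, -0.499, 0.501]
ft_force: [1.4, -0.6, -0.6]
grip_width: 0.504
('topx', np.float64(-27.3), 'z ends', array([-19.7,  21.1]), 'mid-z', np.float64(0.7), 'y', array([-20.3,  20.3]))
(array([  1.6,  19.4, 496.5]), array([-0.005,  0.004, -0.001]))
```

```bash
python3 -m handwheel '0 1.6 40 0 0 0 36; 0 1.6 40 0 0 0 36; 0 1.6 40 0 0 0 36; 0 1.6 40 0 0 0 36; 0 1.6 40 0 0 0 36; 0 1.6 40 0 0 0 36; 0 1.6 40 0 0 0 36; 0 1.6 40 0 0 0 36'; python3 -m handwheel '0 1.6 40 0 0 0 36; 0 1.6 40 0 0 0 36; 0 1.6 40 0 0 0 36; 0 1.6 40 0 0 0 36; 40 0 10 0 0 0 36; 40 0 0 0 0 0 36; 30 0 0 0 0 0 36; 0 0 0 0 0 0 36';python3 -m handwheel '0 0 0 0 0 0 36';python3 -c "
from h import *
print(held());print(go([.5268,-.2862,.05],Rd(0)))"
```

```text
clock: 24.3
position: [0.5213, -0.1023, 0.21]
ee_rot: [0.5, 0.5, -0.499, 0.501]
ft_force: [-0.4, 0.7, -0.6]
grip_width: 0.5
clock: 25.1
position: [0.5256, -0.2698, 0.0956]
ee_rot: [0.499, 0.503, -0.5, 0.498]
ft_force: [-0.2, 0.3, -0.0]
grip_width: 0.507
clock: 25.2
position: [0.5285, -0.2708, 0.1003]
ee_rot: [0.5, 0.5, -0.499, 0.501]
ft_force: [0.3, -0.3, -0.2]
grip_width: 0.506
('topx', np.float64(-27.3), 'z ends', array([-19.8,  20.6]), 'mid-z', np.float64(0.4), 'y', array([-20.4,  20.2]))
(array([51.2, -2.5, 15.1]), array([ 0.001,  0.001, -0.002]))
```

```bash
python3 -m handwheel '0 -2.5 15 0 0 0 36; 30 0 0 0 0 0 36; 20 0 0 0 0 0 36; 0 0 0 0 0 0 36; 0 0 0 0 0 0 36';python3 -c "
from h import *
print(go([.5268,-.2862,.0235],Rd(0)))
c=cam('wrist');
P=[(.5268,-.2874)]
t=np.linspace(0,6.28,60)
for p in P:
  q=proj(c,np.stack([p[0]+.0255*np.cos(t),p[1]+.0255*np.sin(t),.018+0*t],-1))
  for a in q: cv2.circle(c['color'],(int(a[0]*4),int(a[1]*4)),2,(0,0,255),-1,shift=2)
save(c,'w19.png',(200,100,220,240),2.5)
"
```

```text
clock: 25.75
position: [0.526, -0.287, 0.0503]
ee_rot: [0.5, 0.5, -0.5, 0.501]
ft_force: [1.0, -0.9, 0.4]
grip_width: 0.506
(array([26.8,  0.7, -0.8]), array([ 0.001,  0.001, -0.001]))
```

View pics/w19.png

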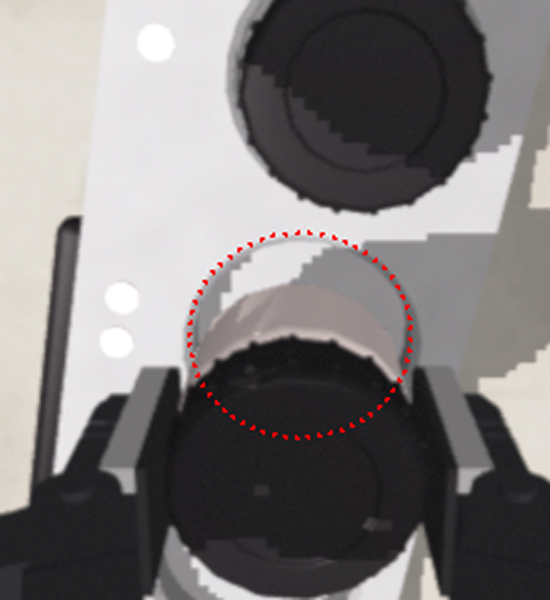

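```bash
python3 -m handwheel '12 0.8 0 0 0 0 36; 10 0 0 0 0 0 36; 0 0 0 0 0 0 36';python3 -m handwheel '5 0 0 0 0 0 36; 0 0 0 0 0 0 36'
```

```text
clock: 26.1
position: [0.5253, -0.2856, 0.0252]
ee_rot: [0.499, 0.501, -0.5, 0.499]
ft_force: [0.2, -0.7, -1.2]
grip_width: 0.502
clock: 26.3
position: [0.5268, -0.2861, 0.0223]
ee_rot: [0.5, 0.5, -0.5, 0.501]
ft_force: [-0.0, -0.3, 3.3]
grip_width: 0.508
```

```bash
python3 -m handwheel '0.5 0 0 0 0 0 36;0 0 0 0 0 0 50; 0 0 0 0 0 0 58;0 0 0 0 0 0 60; -20 0 0 0 0 0 60; -40 0 0 0 0 0 60; -40 0 0 0 0 0 60; -40 0 0 0 0 0 60';python3 -m handwheel '-30 0 -30 0 0 0 60;0 0 -20 0 0 0 70;0 0 0 0 0 0 70';python3 -c "
from h import *
c=cam('wrist');save(c,'w20.png',None,1)
for p in pots(c,box=(.4,.65,-.5,-.14)): print(p)"
```

```text
clock: 27.1
position: [0.5261, -0.2858, 0.1627]
ee_rot: [0.5, 0.5, -0.5, 0.5]
ft_force: [0.2, 0.1, 0.7]
grip_width: 0.701
clock: 27.4
position: [0.5272, -0.2324, 0.1921]
ee_rot: [0.499, 0.501, -0.498, 0.502]
ft_force: [0.7, 0.1, -0.4]
grip_width: 0.822
([538.2, -227.1], 22.4, 'px', [0.5382, -0.2267], 'med', np.float64(0.0504), [44.0, 41.0, 44.0])
([526.7, -287.1], 22.6, 'px', [0.5268, -0.2863], 'med', np.float64(0.0504), [41.0, 38.0, 41.0])
```

View pics/w20.png

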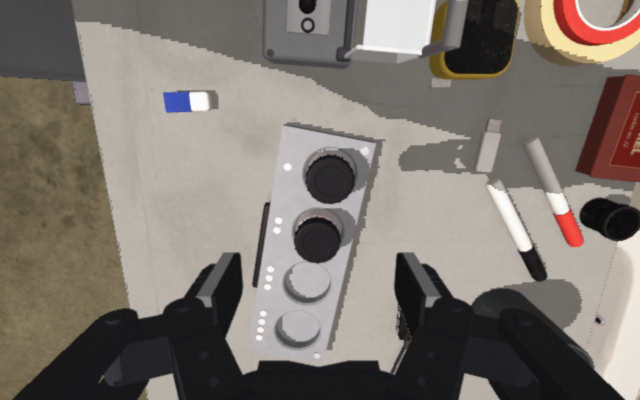

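Pots 1 and 2 are seated (tops at 50.4 mm). Next pot 3.

```bash
python3 -m handwheel '-20 0 -40 0 0 0 72; 0 -1 -40 0 0 0 72; 0 -1 -40 0 0 0 72; 0 -1 -40 0 0 0 72; 0 -1 -40 0 0 0 72; 0 -1 -40 0 0 0 72; 0 -1 -40 0 0 0 72; 0 -1 -40 0 0 0 72'; python3 -m handwheel '0 -1 -40 0 0 0 72; 0 -1 -40 0 0 0 72; 0 -1 -40 0 0 0 72;0 -1 -30 0 0 0 72; 0 0 0 0 0 0 72; 0 0 0 0 0 0 72';python3 -c "
from h import *
c=cam('wrist');save(c,'w21.png')
for p in pots(c): print(p)
print(go([.5177,.249,.018],Rd(0)))"
```

```text
clock: 28.25
position: [0.5186, 0.0843, 0.2102]
ee_rot: [-0.5, -0.5, 0.501, -0.5]
ft_force: [0.6, 0.5, -0.4]
grip_width: 0.843
clock: 28.85
position: [0.5147, 0.2336, 0.21]
ee_rot: [0.499, 0.501, -0.5, 0.5]
ft_force: [-0.7, -0.5, 0.5]
grip_width: 0.844
([391.3, 384.6], 17.0, 'px', [0.3924, 0.3843], 'med', np.float64(0.0445), [68.0, 162.0, 246.0])
([617.8, 343.2], 22.2, 'px', [0.6159, 0.3432], 'med', np.float64(0.0446), [64.0, 158.0, 250.0])
([381.6, 312.6], 22.0, 'px', [0.3837, 0.3132], 'med', np.float64(0.0444), [217.0, 108.0, 189.0])
([517.9, 248.7], 22.6, 'px', [0.5178, 0.2497], 'med', np.float64(0.0474), [50.0, 47.0, 50.0])
([371.0, 233.8], 22.1, 'px', [0.3727, 0.2347], 'med', np.float64(0.0443), [220.0, 224.0, 89.0])
([529.8, 179.8], 22.8, 'px', [0.5293, 0.182], 'med', np.float64(0.0475), [45.0, 43.0, 45.0])
([670.0, 151.1], 33.0, 'px', [0.6706, 0.1513], 'med', np.float64(0.0491), [63.0, 62.0, 59.0])
(array([192.1,   2.9, -16.5]), array([-0.   ,  0.001,  0.001]))
```

View pics/w21.png

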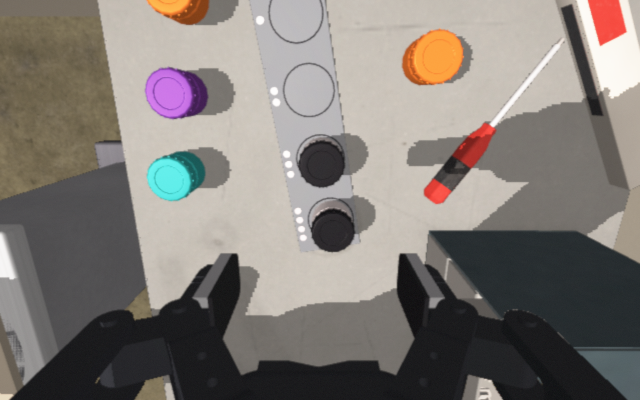

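```bash
python3 -m handwheel '20 3 -15.5 0 0 0 70; 40 0 0 0 0 0 70; 40 0 0 0 0 0 70; 40 0 0 0 0 0 70; 20 0 0 0 0 0 70; 0 0 0 0 0 0 70; 0 0 0 0 0 0 70'; python3 -c "
from h import *
print(go([.5178,.2485,.019],Rd(0)))"
```

```text
clock: 29.6
position: [0.5184, 0.2485, 0.0517]
ee_rot: [-0.5, -0.5, 0.5, -0.5]
ft_force: [0.9, 0.3, 0.1]
grip_width: 0.816
(array([32.7, -0.6, -0.1]), array([-0.001,  0.   , -0.   ]))
```

```bash
python3 -m handwheel '20 -0.6 0 0 0 0 70; 13 0 0 0 0 0 70; 0 0 0 0 0 0 70; 0 0 0 0 0 0 40; 0 0 0 0 0 0 36; 0 0 0 0 0 0 36; 0 0 0 0 0 0 36; 0 0 0 0 0 0 36' 30; python3 -m handwheel '-15 0 0 0 0 0 36; -40 0 0 0 0 0 36; -40 0 0 0 0 0 36; -40 0 0 0 0 0 36; -40 0 0 0 0 0 36;-15 0 20 0 0 0 36; 0 0 40 0 0 0 36; 0 0 40 0 0 0 36'; python3 -c "
from h import *
print(held());print(go([.5155,-.3472,.21],Rd(0)))"
```

```text
clock: 30.4
position: [0.5178, 0.2498, 0.0195]
ee_rot: [0.5, 0.5, -0.499, 0.501]
ft_force: [-1.6, -1.0, 7.2]
grip_width: 0.505
clock: 31.2
position: [0.5171, 0.1494, 0.21]
ee_rot: [0.5, 0.5, -0.499, 0.501]
ft_force: [1.0, -1.7, -1.4]
grip_width: 0.508
('topx', np.float64(-27.8), 'z ends', array([-20.1,  20.7]), 'mid-z', np.float64(0.3), 'y', array([-20.3,  20.1]))
(array([ 1.000e+00, -3.000e-01,  4.882e+02]), array([-0.005,  0.004, -0.001]))
```

```bash
python3 -m handwheel '0 0 40 0 0 0 36; 0 0 40 0 0 0 36; 0 0 40 0 0 0 36; 0 0 40 0 0 0 36; 0 0 40 0 0 0 36; 0 0 40 0 0 0 36; 0 0 40 0 0 0 36; 0 0 40 0 0 0 36'; python3 -m handwheel '0 0 40 0 0 0 36; 0 0 40 0 0 0 36; 0 0 40 0 0 0 36; 0 0 40 0 0 0 36; 30 0 12 0 0 0 36; 40 0 0 0 0 0 36; 30 0 0 0 0 0 36; 0 0 0 0 0 0 36';python3 -m handwheel '0 0 0 0 0 0 36';python3 -c "
from h import *
print(go([.5155,-.3472,.05],Rd(0)))"
```

```text
clock: 32.05
position: [0.5174, -0.1717, 0.2095]
ee_rot: [0.5, 0.5, -0.499, 0.501]
ft_force: [0.7, 0.4, -0.8]
grip_width: 0.504
clock: 32.85
position: [0.5155, -0.3412, 0.105]
ee_rot: [0.499, 0.503, -0.5, 0.498]
ft_force: [-0.8, 0.8, -0.5]
grip_width: 0.505
clock: 32.95
position: [0.5182, -0.3423, 0.1098]
ee_rot: [0.5, 0.5, -0.499, 0.501]
ft_force: [0.4, -1.1, 0.5]
grip_width: 0.506
(array([59.8, -2.8,  4.9]), array([ 0.001, -0.   , -0.001]))
```

```bash
python3 -m handwheel '0 -2.6 5 0 0 0 36; 30 0 0 0 0 0 36; 28 0 0 0 0 0 36; 0 0 0 0 0 0 36; 0 0 0 0 0 0 36';python3 -c "
from h import *
print(go([.5155,-.3474,.0235],Rd(0)))
c=cam('wrist');
P=[(.5155,-.3484)]
t=np.linspace(0,6.28,60)
for p in P:
  q=proj(c,np.stack([p[0]+.0255*np.cos(t),p[1]+.0255*np.sin(t),.018+0*t],-1))
  for a in q: cv2.circle(c['color'],(int(a[0]*4),int(a[1]*4)),2,(0,0,255),-1,shift=2)
save(c,'w22.png',(200,100,220,240),2.5)
"
```

```text
clock: 33.45
position: [0.5159, -0.3481, 0.0522]
ee_rot: [0.5, 0.5, -0.5, 0.501]
ft_force: [-0.6, 0.4, -0.6]
grip_width: 0.502
(array([28.7, -0.4, -0.7]), array([ 0.001,  0.001, -0.001]))
```

View pics/w22.png

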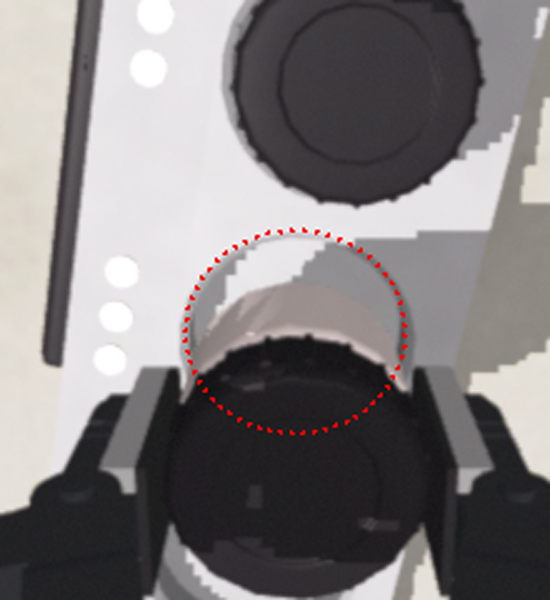

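```bash
python3 -m handwheel '14 0 0 0 0 0 36; 12 0 0 0 0 0 36; 0 0 0 0 0 0 36';python3 -m handwheel '4 0 0 0 0 0 36; 0 0 0 0 0 0 36'
```

```text
clock: 33.8
position: [0.5147, -0.3473, 0.023]
ee_rot: [0.5, 0.501, -0.5, 0.5]
ft_force: [0.7, 0.7, -1.4]
grip_width: 0.501
clock: 34.0
position: [0.5153, -0.3475, 0.022]
ee_rot: [0.499, 0.5, -0.5, 0.5]
ft_force: [-6.6, 4.2, 15.7]
grip_width: 0.506
```

Seated on the floor; release, rise and check.

```bash
python3 -m handwheel '-1 0 0 0 0 0 36;0 0 0 0 0 0 50; 0 0 0 0 0 0 58;0 0 0 0 0 0 60; -20 0 0 0 0 0 60; -40 0 0 0 0 0 60; -40 0 0 0 0 0 60; -40 0 0 0 0 0 60';python3 -m handwheel '-30 0 -40 0 0 0 60;0 0 -40 0 0 0 70;0 0 0 0 0 0 70';python3 -c "
from h import *
c=cam('wrist');save(c,'w23.png',None,1)
for p in pots(c,box=(.4,.65,-.5,-.14)): print(p)"
```

```text
clock: 34.8
position: [0.515, -0.3473, 0.1626]
ee_rot: [0.5, 0.5, -0.5, 0.5]
ft_force: [1.3, -0.1, 0.6]
grip_width: 0.707
clock: 35.1
position: [0.5168, -0.2613, 0.1929]
ee_rot: [0.499, 0.502, -0.497, 0.503]
ft_force: [1.1, 0.6, 0.3]
grip_width: 0.822
([538.3, -227.4], 22.6, 'px', [0.538, -0.2268], 'med', np.float64(0.0505), [46.0, 43.0, 46.0])
([526.9, -287.3], 22.5, 'px', [0.5267, -0.2867], 'med', np.float64(0.0504), [43.0, 40.0, 43.0])
([516.0, -348.4], 22.9, 'px', [0.5157, -0.3475], 'med', np.float64(0.0504), [40.0, 38.0, 40.0])
```

```bash
python3 -m handwheel '-20 0 -40 0 0 0 72; 0 0.5 -40 0 0 0 72; 0 0.5 -40 0 0 0 72; 0 0.5 -40 0 0 0 72; 0 0.5 -40 0 0 0 72; 0 0.5 -40 0 0 0 72; 0 0.5 -40 0 0 0 72; 0 0.5 -40 0 0 0 72'; python3 -m handwheel '0 2 -40 0 0 0 72; 0 2 -40 0 0 0 72; 0 3 -40 0 0 0 72;0 0 0 0 0 0 72; 0 0 0 0 0 0 72';python3 -c "
from h import *
c=cam('wrist');save(c,'w24.png')
for p in pots(c): print(p)
print(go([.5296,.180,.019],Rd(0)))"
```

```text
clock: 35.95
position: [0.5183, 0.0528, 0.211]
ee_rot: [-0.5, -0.5, 0.5, -0.5]
ft_force: [0.0, -0.1, 0.1]
grip_width: 0.842
clock: 36.45
position: [0.5253, 0.1726, 0.2107]
ee_rot: [0.499, 0.501, -0.5, 0.5]
ft_force: [0.7, -0.4, 0.3]
grip_width: 0.845
([381.7, 312.0], 21.9, 'px', [0.3833, 0.3113], 'med', np.float64(0.0443), [208.0, 94.0, 174.0])
([617.3, 325.7], 12.2, 'px', [0.6161, 0.3243], 'med', np.float64(0.0443), [54.0, 137.0, 240.0])
([371.5, 233.6], 22.3, 'px', [0.373, 0.2344], 'med', np.float64(0.0443), [225.0, 228.0, 98.0])
([529.4, 180.1], 22.5, 'px', [0.5296, 0.1811], 'med', np.float64(0.0475), [50.0, 47.0, 50.0])
([668.8, 132.4], 44.4, 'px', [0.6698, 0.1328], 'med', np.float64(0.0491), [85.0, 87.0, 88.0])
([401.8, 102.7], 13.2, 'px', [0.4025, 0.1025], 'med', np.float64(0.0492), [108.0, 83.0, 62.0])
(array([191.6,   4.3,  -8.8]), array([-0.   ,  0.001,  0.001]))
```

View pics/w24.png

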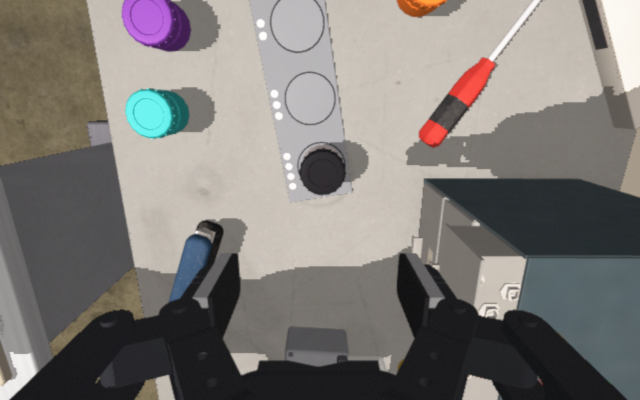

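View pics/w23.png

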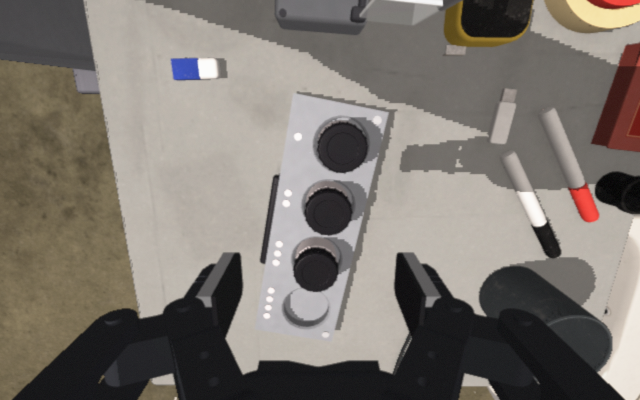

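```bash
python3 -m handwheel '20 4 -8 0 0 0 62; 40 0 0 0 0 0 62; 40 0 0 0 0 0 62; 40 0 0 0 0 0 62; 20 0 0 0 0 0 62; 0 0 0 0 0 0 62; 0 0 0 0 0 0 62'; python3 -c "
from h import *
print(go([.5296,.180,.0195],Rd(0)))"
```

```text
clock: 37.2
position: [0.5298, 0.1793, 0.0518]
ee_rot: [-0.5, -0.5, 0.5, -0.5]
ft_force: [-0.1, -0.9, 0.5]
grip_width: 0.727
(array([32.3, -0.2, -0.7]), array([-0.001,  0.   , -0.   ]))
```

```bash
python3 -m handwheel '20 0 0 0 0 0 62; 12.5 0 0 0 0 0 62; 0 0 0 0 0 0 62; 0 0 0 0 0 0 40; 0 0 0 0 0 0 36; 0 0 0 0 0 0 36; 0 0 0 0 0 0 36; 0 0 0 0 0 0 36' 30; python3 -m handwheel '-15 0 0 0 0 0 36; -40 0 0 0 0 0 36; -40 0 0 0 0 0 36; -40 0 0 0 0 0 36; -40 0 0 0 0 0 36;-15 0 20 0 0 0 36; 0 -1 40 0 0 0 36; 0 -1 40 0 0 0 36'; python3 -c "
from h import *
print(held());print(go([.5042,-.4081,.21],Rd(0)))"
```

```text
clock: 38.0
position: [0.5299, 0.1807, 0.0199]
ee_rot: [0.5, 0.5, -0.499, 0.501]
ft_force: [-0.4, -1.2, 6.5]
grip_width: 0.501
clock: 38.8
position: [0.527, 0.0804, 0.2104]
ee_rot: [0.5, 0.5, -0.499, 0.501]
ft_force: [0.5, -1.1, -2.1]
grip_width: 0.508
('topx', np.float64(-27.4), 'z ends', array([-20.5,  20.1]), 'mid-z', np.float64(-0.2), 'y', array([-20.4,  20.3]))
(array([  1.4, -20.9, 480. ]), array([-0.005,  0.004, -0.   ]))
```

```bash
python3 -m handwheel '0 -2 40 0 0 0 36; 0 -2 40 0 0 0 36; 0 -2 40 0 0 0 36; 0 -2 40 0 0 0 36; 0 -2 40 0 0 0 36; 0 -2 40 0 0 0 36; 0 -2 40 0 0 0 36; 0 -2 40 0 0 0 36'; python3 -m handwheel '0 -2 40 0 0 0 36; 0 -2 40 0 0 0 36; 0 -1 40 0 0 0 36; 0 0 40 0 0 0 36; 20 0 0 0 0 0 36; 40 0 0 0 0 0 36; 30 0 0 0 0 0 36; 0 0 0 0 0 0 36';python3 -m handwheel '0 0 0 0 0 0 36;0 0 0 0 0 0 36';python3 -c "
from h import *
print(held());print(go([.5042,-.4085,.05],Rd(0)))"
```

```text
clock: 39.65
position: [0.5113, -0.2406, 0.2099]
ee_rot: [0.5, 0.5, -0.5, 0.501]
ft_force: [0.6, 0.5, -1.0]
grip_width: 0.506
clock: 40.45
position: [0.5046, -0.3979, 0.1152]
ee_rot: [0.5, 0.503, -0.5, 0.498]
ft_force: [0.2, 1.1, -0.7]
grip_width: 0.504
clock: 40.65
position: [0.5079, -0.3999, 0.1215]
ee_rot: [0.5, 0.499, -0.5, 0.501]
ft_force: [-0.1, 0.5, -0.5]
grip_width: 0.502
('topx', np.float64(-27.4), 'z ends', array([-20.6,  20.2]), 'mid-z', np.float64(-0.2), 'y', array([-20.3,  20.2]))
(array([71.4, -3.9,  8.4]), array([ 0.001,  0.002, -0.003]))
```

```bash
python3 -m handwheel '0 -3.6 8.5 0 0 0 36; 40 0 0 0 0 0 36; 30 0 0 0 0 0 36; 0 0 0 0 0 0 36; 0 0 0 0 0 0 36';python3 -c "
from h import *
print(go([.5042,-.4088,.0235],Rd(0)))
c=cam('wrist');
P=[(.5042,-.4093)]
t=np.linspace(0,6.28,60)
for p in P:
  q=proj(c,np.stack([p[0]+.0255*np.cos(t),p[1]+.0255*np.sin(t),.018+0*t],-1))
  for a in q: cv2.circle(c['color'],(int(a[0]*4),int(a[1]*4)),2,(0,0,255),-1,shift=2)
save(c,'w25.png',(200,100,220,240),2.5)
"
```

```text
clock: 41.2
position: [0.5033, -0.4087, 0.05]
ee_rot: [0.5, 0.5, -0.5, 0.5]
ft_force: [1.8, 0.5, 0.4]
grip_width: 0.501
(array([26.5,  0.9,  0.1]), array([ 0.001,  0.   , -0.   ]))
```

View pics/w25.png

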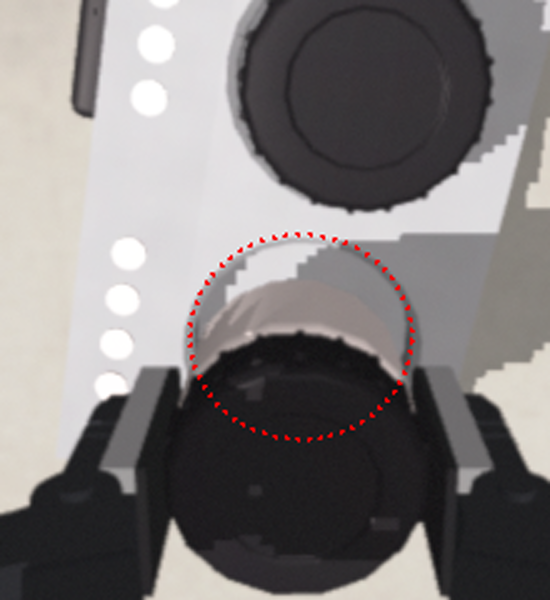

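```bash
python3 -m handwheel '12 0.9 0.5 0 0 0 36; 12 0 0 0 0 0 36; 0 0 0 0 0 0 36';python3 -m handwheel '3 0 0 0 0 0 36; 0 0 0 0 0 0 36'
```

```text
clock: 41.55
position: [0.5036, -0.4083, 0.0235]
ee_rot: [0.5, 0.501, -0.5, 0.5]
ft_force: [-0.9, 0.5, -0.6]
grip_width: 0.505
clock: 41.75
position: [0.504, -0.4085, 0.023]
ee_rot: [0.5, 0.5, -0.5, 0.5]
ft_force: [-4.4, 3.4, 9.9]
grip_width: 0.505
```

```bash
python3 -m handwheel '0 0 0 0 0 0 36;0 0 0 0 0 0 50; 0 0 0 0 0 0 58;0 0 0 0 0 0 60; -20 0 0 0 0 0 60; -40 0 0 0 0 0 60; -40 0 0 0 0 0 60; -40 0 0 0 0 0 60';python3 -m handwheel '-30 0 -40 0 0 0 60;0 0 -40 0 0 0 60;0 0 -40 0 0 0 0; 0 0 0 0 0 0 0;0 0 0 0 0 0 0';python3 -c "
from h import *
c=cam('wrist');save(c,'w26.png',None,1)
for p in pots(c,box=(.4,.65,-.5,-.14)): print(p)
print(go([.513,-.121,.19],Rd(-3.8)))"
```

```text
clock: 42.55
position: [0.5039, -0.4083, 0.1632]
ee_rot: [0.5, 0.5, -0.5, 0.5]
ft_force: [0.4, -1.1, 0.5]
grip_width: 0.701
clock: 43.05
position: [0.504, -0.288, 0.1921]
ee_rot: [0.499, 0.5, -0.5, 0.501]
ft_force: [0.2, -1.1, -0.6]
grip_width: 0.198
([538.0, -227.5], 22.3, 'px', [0.5385, -0.2271], 'med', np.float64(0.0505), [49.0, 46.0, 49.0])
([526.8, -287.4], 22.5, 'px', [0.5268, -0.2871], 'med', np.float64(0.0505), [47.0, 44.0, 47.0])
([517.5, -351.7], 22.5, 'px', [0.5175, -0.3514], 'med', np.float64(0.0503), [42.0, 39.0, 42.0])
([504.0, -408.1], 22.2, 'px', [0.5043, -0.4076], 'med', np.float64(0.0504), [41.0, 38.0, 40.0])
(array([   1.7,    9.4, -168.2]), array([0.067, 0.001, 0.   ]))
```

View pics/w26.png

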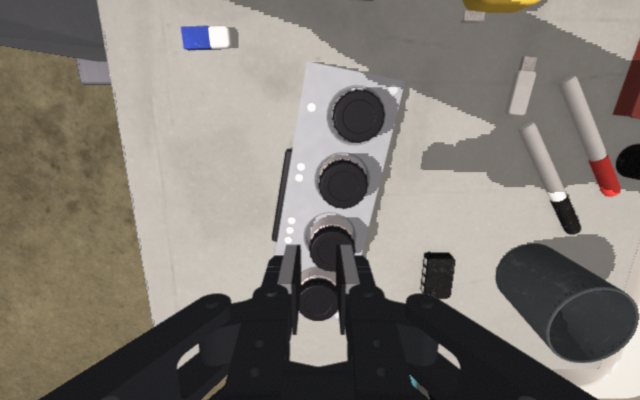

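```bash
python3 -m handwheel '0 2 -40 0.017 0 0 0; 0 2 -40 0.017 0 0 0; 0 2 -40 0.017 0 0 0; 0 2 -40 0.016 0 0 0; 0 0 -5 0 0 0 0; 0 0 0 0 0 0 0; 0 0 0 0 0 0 0';python3 -c "
from h import *
c=cam('wrist');save(c,'w27.png',None,1)
for p in pots(c,box=(.4,.65,-.5,-.14)): print(p)
print(go([.513,-.122,.067],Rd(-3.8)))"
```

```text
clock: 43.8
position: [0.5161, -0.126, 0.1915]
ee_rot: [-0.517, -0.483, 0.517, -0.483]
ft_force: [0.5, 0.0, 0.4]
grip_width: -0.001
([548.0, -223.0], 18.9, 'px', [0.5482, -0.2239], 'med', np.float64(0.0504), [41.0, 38.0, 41.0])
(array([124.5,  -3.2,  -3.9]), array([-0.003,  0.   ,  0.   ]))
```

View pics/w27.png

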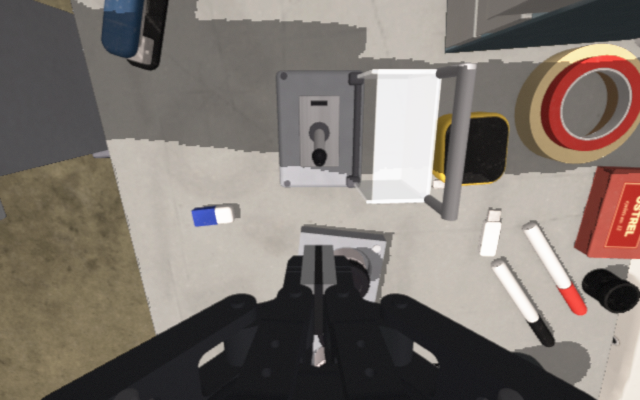

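```bash
python3 -c "
from h import *
c=cam('wrist');print(pix(c,320,157,.075),pix(c,319,130,.049))"
python3 -m handwheel '40 -3 0 0 0 0 0; 40 0 0 0 0 0 0; 25 0 0 0 0 0 0; 19 0 0 0 0 0 0; 0 0 0 0 0 0 0; 0 0 0 0 0 0 0'
python3 -c "
from h import *
c=cam('side');save(c,'d28.png',(270,180,120,80),6)
c=cam('wrist');save(c,'w28.png')"
```

```text
[ 0.51946425 -0.09582443  0.075     ] [ 0.5200178 -0.0772034  0.049    ]
clock: 44.5
position: [0.5133, -0.1244, 0.0681]
ee_rot: [0.517, 0.483, -0.516, 0.483]
ft_force: [-0.2, -0.0, 0.7]
grip_width: 0.005
```

View pics/w28.png

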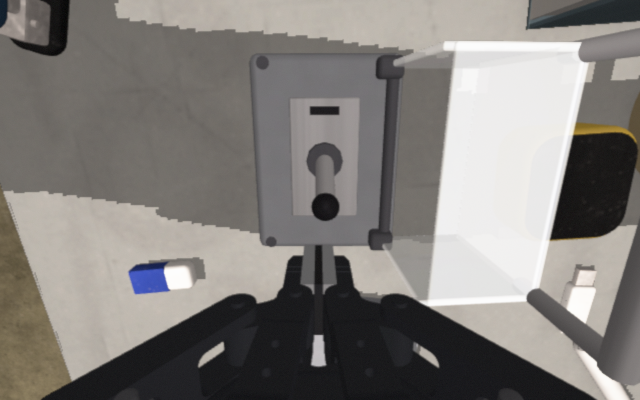

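View pics/d28.png

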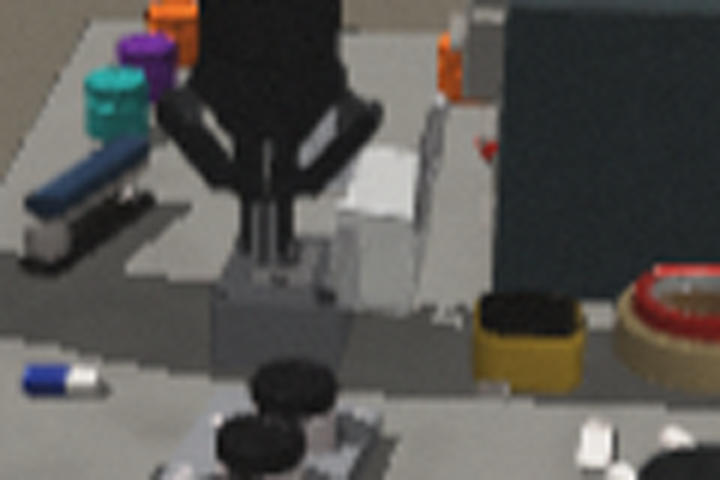

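Toggle ball (325,207) is ahead of the fingertips at (318,250), hood clear. Push +y.

```bash
python3 -m handwheel '1 2 -10 0 0 0 0; 0 0 -8 0 0 0 0; 0 0 -8 0 0 0 0; 0 0 -8 0 0 0 0; 0 0 -3 0 0 0 0; 0 0 0 0 0 0 0';python3 -m handwheel '0 0 -3 0 0 0 0; 0 0 0 0 0 0 0';python3 -m handwheel '0 0 -2 0 0 0 0; 0 0 0 0 0 0 0'
```

```text
clock: 45.2
position: [0.5175, -0.0858, 0.0667]
ee_rot: [0.516, 0.484, -0.516, 0.483]
ft_force: [0.4, 0.0, -0.0]
grip_width: 0.004
clock: 45.4
position: [0.5176, -0.0837, 0.0666]
ee_rot: [-0.516, -0.483, 0.516, -0.483]
ft_force: [-1.1, -1.1, 0.1]
grip_width: 0.002
clock: 45.6
position: [0.5177, -0.082, 0.0667]
ee_rot: [-0.516, -0.483, 0.516, -0.483]
ft_force: [-0.8, -2.9, -0.8]
grip_width: -0.0
```

```bash
python3 -m handwheel '0 0 -2 0 0 0 0; 0 0 0 0 0 0 0';python3 -m handwheel '0 0 -2 0 0 0 0; 0 0 0 0 0 0 0'
```

```text
clock: 45.8
position: [0.5177, -0.0814, 0.0666]
ee_rot: [-0.516, -0.483, 0.517, -0.483]
ft_force: [-1.0, -7.3, -0.6]
grip_width: -0.003
clock: 46.0
position: [0.5178, -0.081, 0.0666]
ee_rot: [-0.516, -0.482, 0.518, -0.483]
ft_force: [-1.0, -12.1, -0.5]
grip_width: 0.004
```

At the end stop. Back off, rise, and look.

```bash
python3 -m handwheel '0 0 15 0 0 0 0; 0 0 20 0 0 0 0; -40 0 10 0 0 0 0; -40 0 0 0 0 0 0; -45 0 0 0 0 0 26; -20 0 0 0 0 0 26; 0 0 0 0 0 0 26; 0 0 0 0 0 0 26';python3 -c "
from h import *
c=cam('wrist');save(c,'w29.png',None,1.25)
W=c['W'];m=(c['depth']>0)&(W[...,0]>.56)&(W[...,0]<.66)&(W[...,1]>-.15)&(W[...,1]<0)&(W[...,2]>.115)&(W[...,2]<.16)
p=W[m];print(len(p),np.percentile(p,[2,50,98],axis=0).round(4))
r=cv2.minAreaRect((p[:,:2]*1000).astype(np.float32));print(r)
"
```

```text
clock: 46.8
position: [0.5152, -0.1228, 0.2117]
ee_rot: [0.516, 0.483, -0.516, 0.483]
ft_force: [-0.3, 0.1, -0.2]
grip_width: 0.304
4408 [[ 0.5958 -0.1267  0.1176]
 [ 0.6055 -0.0437  0.1402]
 [ 0.6565 -0.0019  0.1585]]
((614.0985107421875, -58.25897979736328), (143.96231079101562, 46.95060348510742), 63.247066497802734)
```

View pics/w29.png

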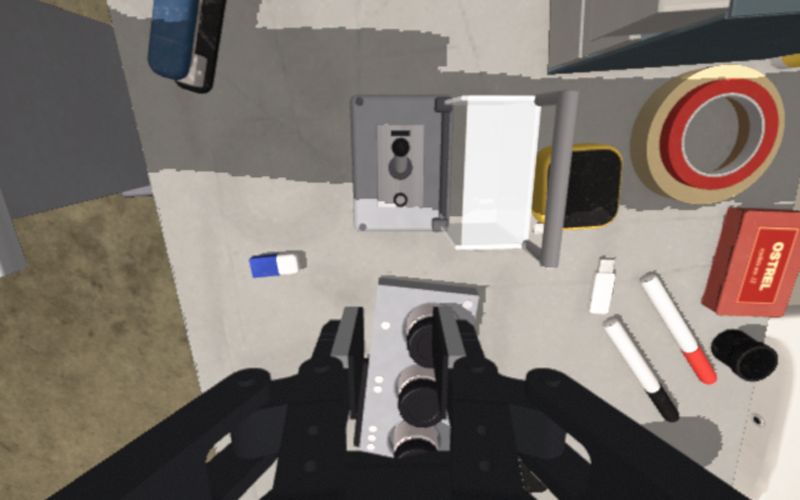

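```bash
python3 -m handwheel '0 30 -12 0 0 0 26; 0 30 -12 0 0 0 26; 0 28 -9 0 0 0 26; 0 0 0 0 0 0 26; 0 0 0 0 0 0 26';python3 -c "
from h import *
c=cam('wrist');save(c,'w30.png',None,1.25)
print(go([.6033,-.0842,.1194],Rd(-3.8)))"
```

```text
clock: 47.35
position: [0.6047, -0.0949, 0.2099]
ee_rot: [-0.516, -0.485, 0.516, -0.482]
ft_force: [-0.2, -0.5, -0.6]
grip_width: 0.306
(array([ 91. ,  -1.6, -11.2]), array([ 0.001, -0.001,  0.002]))
```

View pics/w30.png

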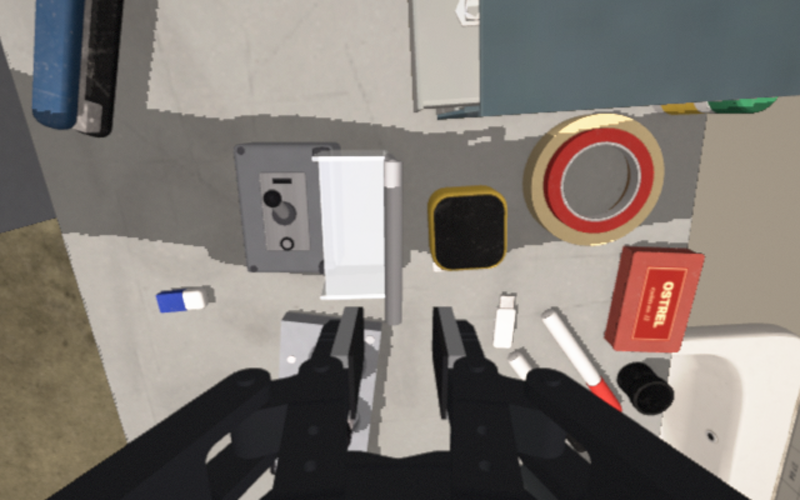

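```bash
python3 -m handwheel '25 -1.6 -11 0 0 0 26; 25 0 0 0 0 0 26; 25 0 0 0 0 0 26; 16 0 0 0 0 0 26; 0 0 0 0 0 0 26; 0 0 0 0 0 0 26';python3 -m handwheel '0 0 0 0 0 0 0; 0 0 0 0 0 0 0; 0 0 0 0 0 0 0; 0 0 0 0 0 0 0' 25;python3 -c "
from h import *
c=cam('wrist');save(c,'w31.png')"
```

```text
clock: 48.0
position: [0.6044, -0.0848, 0.1215]
ee_rot: [0.516, 0.483, -0.516, 0.483]
ft_force: [-0.1, 0.3, -0.5]
grip_width: 0.304
clock: 48.4
position: [0.6053, -0.0847, 0.1219]
ee_rot: [0.517, 0.482, -0.516, 0.484]
ft_force: [2.2, -0.7, 4.8]
grip_width: 0.104
```

View pics/w31.png

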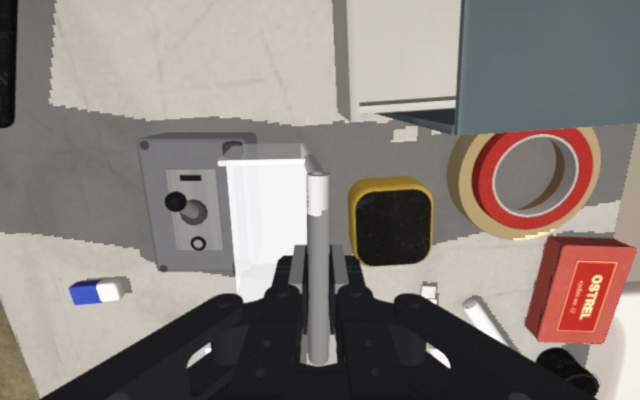

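```bash
python3 -m handwheel '-2.5 -4.5 0 0 0 0 0; -4.4 -9.3 0 0 0 0 0; -3.5 -9.7 0 0 0 0 0; -2.5 -10 0 0 0 0 0; -1.4 -10.2 0 0 0 0 0; 0 0 0 0 0 0 0'; python3 -m handwheel '-0.5 -10.2 0 0 0 0 0; 0.6 -10.3 0 0 0 0 0; 1.6 -10.2 0 0 0 0 0; 2.7 -9.9 0 0 0 0 0; 0 0 0 0 0 0 0'; python3 -m handwheel '3.5 -9.6 0 0 0 0 0; 4.6 -9.3 0 0 0 0 0; 5.4 -8.7 0 0 0 0 0; 6.3 -8.1 0 0 0 0 0; 0 0 0 0 0 0 0'
```

```text
clock: 49.05
position: [0.5611, -0.0818, 0.1365]
ee_rot: [0.517, 0.482, -0.516, 0.484]
ft_force: [0.7, 0.3, 7.2]
grip_width: 0.108
clock: 49.55
position: [0.5185, -0.079, 0.1302]
ee_rot: [-0.516, -0.484, 0.517, -0.483]
ft_force: [-2.3, -0.0, 4.3]
grip_width: 0.101
clock: 50.05
position: [0.4828, -0.0765, 0.1095]
ee_rot: [-0.516, -0.484, 0.517, -0.483]
ft_force: [0.2, -0.1, -0.3]
grip_width: 0.106
```

```bash
python3 -m handwheel '7.1 -7.3 0 0 0 0 0; 7.6 -6.5 0 0 0 0 0; 8 -5.7 0 0 0 0 0; 0 0 0 0 0 0 0'; python3 -m handwheel '6 -3.5 0 0 0 0 0; 0 0 0 0 0 0 0'; python3 -m handwheel '3 -1.5 0 0 0 0 0; 0 0 0 0 0 0 0'
```

```text
clock: 50.45
position: [0.4642, -0.0753, 0.0872]
ee_rot: [-0.516, -0.484, 0.516, -0.483]
ft_force: [-1.3, -1.4, 0.7]
grip_width: 0.104
clock: 50.65
position: [0.4611, -0.0751, 0.0817]
ee_rot: [-0.516, -0.484, 0.517, -0.483]
ft_force: [-2.4, -2.1, 0.4]
grip_width: 0.097
clock: 50.85
position: [0.4596, -0.075, 0.079]
ee_rot: [-0.516, -0.484, 0.517, -0.483]
ft_force: [-4.5, -0.9, 3.8]
grip_width: 0.107
```

```bash
python3 -m handwheel '2 -0.5 0 0 0 0 0; 0 0 0 0 0 0 0'; python3 -m handwheel '2 0 0 0 0 0 0; 0 0 0 0 0 0 0';python3 -m handwheel '2 0 0 0 0 0 0; 0 0 0 0 0 0 0'
```

```text
clock: 51.05
position: [0.4586, -0.0749, 0.0769]
ee_rot: [-0.516, -0.484, 0.517, -0.483]
ft_force: [-8.2, -1.1, 4.0]
grip_width: 0.104
clock: 51.25
position: [0.4581, -0.0749, 0.0753]
ee_rot: [-0.515, -0.484, 0.517, -0.482]
ft_force: [-12.8, -1.0, 14.7]
grip_width: 0.1
clock: 51.45
position: [0.458, -0.0749, 0.0746]
ee_rot: [-0.515, -0.484, 0.518, -0.482]
ft_force: [-23.2, 0.4, 37.4]
grip_width: 0.099
```

```bash
python3 -m handwheel '-3 0.8 0 0 0 0 0; 0 0 0 0 0 0 26; 0 0 0 0 0 0 26; 0 0 0 0 0 0 26; -20 0 0 0 0 0 26; -40 0 0 0 0 0 26; -40 0 0 0 0 0 26; -40 0 0 0 0 0 26';python3 -m handwheel '-30 0 30 0 0 0 26; 0 0 40 0 0 0 26; 0 0 40 0 0 0 26; 0 0 0 0 0 0 26; 0 0 0 0 0 0 26'
python3 -c "
from h import *
c=cam('wrist');save(c,'w32.png',None,1.25)
for p in pots(c,box=(.4,.65,-.5,-.14)): print(p)
for n in ['wrist','scene','side']:
  if n!='wrist': c=cam(n)
  W=c['W'];m=(c['depth']>0)&(W[...,0]>.43)&(W[...,0]<.57)&(W[...,1]>-.15)&(W[...,1]<0)&(W[...,2]>.07)&(W[...,2]<.2)
  p=W[m];f=p[p[:,0]<.467];print(n,np.percentile(p,[2,50,98],axis=0).round(4).tolist(),np.percentile(f,[2,50,98],axis=0).round(4).tolist())
  if n=='side': save(c,'d32.png',(220,170,230,160),3.4)
"
```

```text
clock: 52.25
position: [0.4604, -0.0746, 0.2177]
ee_rot: [0.516, 0.483, -0.516, 0.483]
ft_force: [0.7, -1.4, 0.6]
grip_width: 0.303
clock: 52.75
position: [0.4532, -0.1852, 0.2459]
ee_rot: [0.517, 0.483, -0.516, 0.483]
ft_force: [-0.9, 0.4, 0.3]
grip_width: 0.309
([538.0, -227.3], 22.6, 'px', [0.5382, -0.2268], 'med', np.float64(0.0504), [44.0, 41.0, 44.0])
([526.9, -287.3], 23.2, 'px', [0.5271, -0.2858], 'med', np.float64(0.0504), [42.0, 40.0, 42.0])
([487.8, -407.0], 12.8, 'px', [0.4877, -0.4084], 'med', np.float64(0.0503), [43.0, 41.0, 44.0])
wrist [[0.4549, -0.1227, 0.0848], [0.5159, -0.0806, 0.0959], [0.5522, -0.0414, 0.1]] [[0.4525, -0.1206, 0.0954], [0.4586, -0.0787, 0.0989], [0.4651, -0.039, 0.1008]]
scene [[0.4548, -0.1191, 0.0732], [0.5035, -0.0702, 0.0956], [0.5549, -0.0291, 0.1004]] [[0.4517, -0.1172, 0.0915], [0.4582, -0.0725, 0.0981], [0.4646, -0.0271, 0.1019]]
side [[0.4535, -0.1287, 0.0713], [0.5141, -0.1058, 0.0936], [0.5509, -0.0328, 0.098]] [[0.4505, -0.1236, 0.0903], [0.458, -0.0877, 0.0956], [0.4662, -0.033, 0.099]]
```

View pics/w32.png

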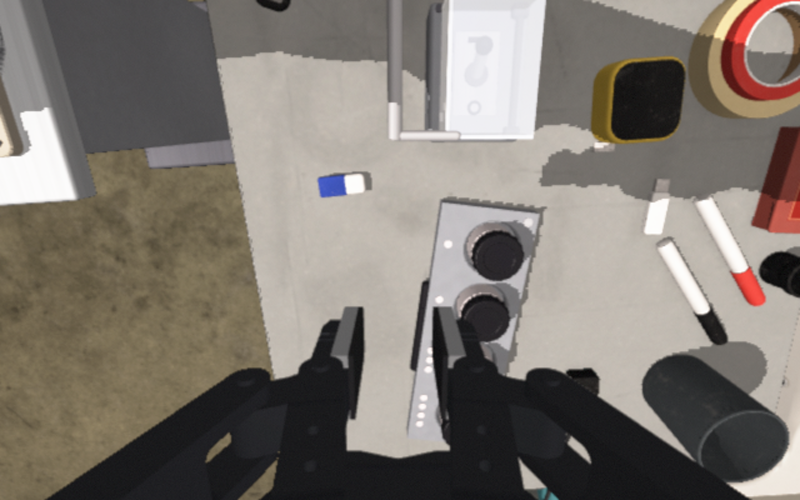

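View pics/d32.png

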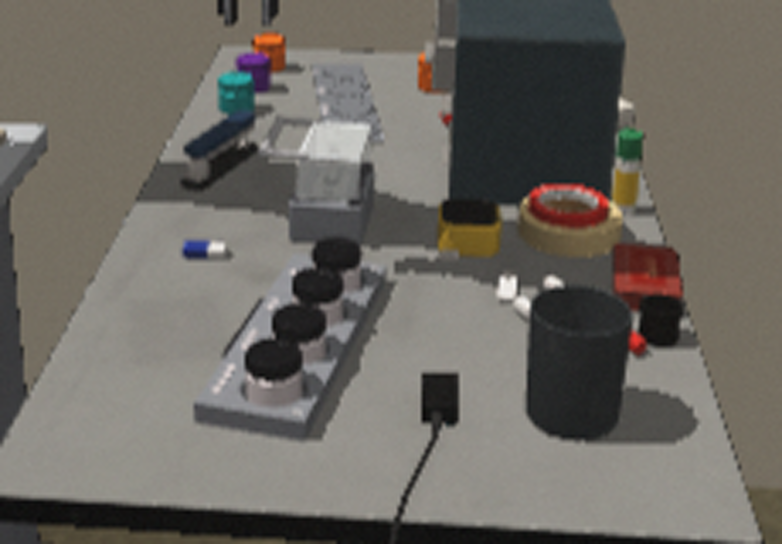

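```bash
python3 -m handwheel '0 40 0 0 0 0 26; 0 0 -40 0 0 0 26; 0 0 -30 0 0 0 26; 0 0 0 0 0 0 26; 0 0 0 0 0 0 26';python3 -c "
from h import *
c=cam('wrist');save(c,'w33.png')
W=c['W'];a=np.radians(-3.8);ex=np.array([np.cos(a),np.sin(a)])
d=(W[...,:2]-np.array([.55,-.081]))
X=d@ex;Y=d@np.array([-ex[1],ex[0]])
m=(c['depth']>0)&(abs(Y)<.035)&(W[...,2]>.085)&(W[...,2]<.11)
for x in np.arange(-.1,.005,.005):
  q=m&(abs(X-x)<.0025)
  if q.sum()>5: print(round(x*1000),q.sum(),(np.percentile(W[...,2][q],[10,50,90])*1000).round(1))
"
```

```text
clock: 53.4
position: [0.4979, -0.1162, 0.2463]
ee_rot: [-0.515, -0.484, 0.516, -0.484]
ft_force: [-1.1, -0.7, 0.5]
grip_width: 0.306
-95 305 [96.8 98.6 99.9]
-90 487 [ 97.8  99.2 100.3]
-85 125 [95.  96.6 97.9]
-55 418 [94.9 95.9 96.7]
-50 432 [95.1 96.  96.7]
-45 471 [95.  95.9 96.8]
-40 451 [95.  95.9 96.7]
-35 453 [94.9 95.8 96.7]
-30 451 [94.8 95.7 96.7]
-25 455 [94.8 95.7 96.6]
-20 444 [94.7 95.6 96.5]
-15 451 [94.7 95.6 96.5]
-10 457 [94.7 95.5 96.4]
-5 443 [94.5 95.5 96.3]
0 454 [94.6 95.5 96.3]
```

View pics/w33.png

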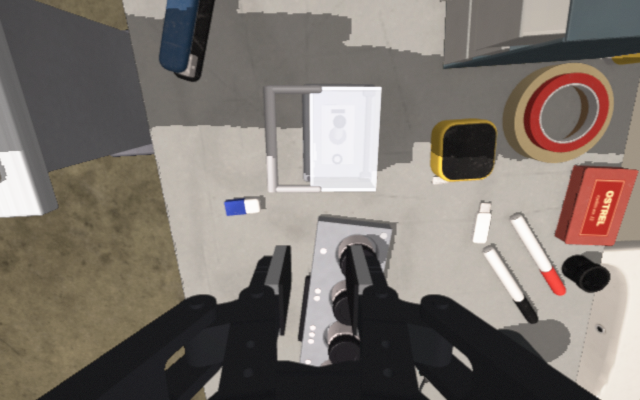

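```bash
python3 -c "
from h import *
print(go([.459,-.0755,.115],Rd(-3.8)))"
```

```text
(array([131.3, -41.4, -39.4]), array([ 0.001,  0.001, -0.   ]))
```

```bash
python3 -m handwheel '0 -20 -20 0 0 0 0; 0 -21.4 -19.4 0 0 0 0; 40 0 0 0 0 0 0; 40 0 0 0 0 0 0; 40 0 0 0 0 0 0; 10 0 0 0 0 0 0; 0 0 0 0 0 0 0; 0 0 0 0 0 0 0';python3 -m handwheel '8 0 0 0 0 0 0; 4 0 0 0 0 0 0; 2 0 0 0 0 0 0; 0 0 0 0 0 0 0'
```

```text
clock: 54.25
position: [0.4601, -0.0758, 0.1178]
ee_rot: [0.517, 0.483, -0.516, 0.484]
ft_force: [0.4, 0.1, 0.9]
grip_width: -0.001
clock: 54.65
position: [0.4589, -0.0755, 0.1021]
ee_rot: [-0.516, -0.483, 0.516, -0.483]
ft_force: [-0.4, 0.6, 0.4]
grip_width: -0.002
```

```bash
for i in 1; do python3 -m handwheel '2 0 0 0 0 0 0; 0 0 0 0 0 0 0'; python3 -m handwheel '1.5 0 0 0 0 0 0; 0 0 0 0 0 0 0'; python3 -m handwheel '1.5 0 0 0 0 0 0; 0 0 0 0 0 0 0'; done
```

```text
clock: 54.85
position: [0.459, -0.0755, 0.1001]
ee_rot: [-0.516, -0.483, 0.516, -0.483]
ft_force: [-0.1, -0.2, 0.1]
grip_width: 0.002
clock: 55.05
position: [0.4589, -0.0755, 0.0986]
ee_rot: [-0.516, -0.483, 0.516, -0.483]
ft_force: [0.9, 0.4, 0.1]
grip_width: -0.003
clock: 55.25
position: [0.4592, -0.0755, 0.0978]
ee_rot: [-0.516, -0.483, 0.516, -0.483]
ft_force: [-4.7, 0.5, 9.7]
grip_width: -0.003
```

```bash
python3 -m handwheel '1 0 0 0 0 0 0; 0 0 0 0 0 0 0'; python3 -m handwheel '-30 0 0 0 0 0 0; -40 0 0 0 0 0 0; -40 0 0 0 0 0 0; -40 0 0 0 0 0 0; -30 0 40 0 0 0 20;0 0 40 0 0 0 20; 0 0 0 0 0 0 20; 0 0 0 0 0 0 20'; python3 -c "
from h import *
c=cam('wrist');save(c,'w34.png',None,1.25)
for p in pots(c,box=(.4,.65,-.5,-.14)): print(p)
c=cam('scene');save(c,'s34.png',(130,120,330,200),2.4)
c=cam('side')
for p in pots(c,box=(.4,.65,-.5,-.14)): print('side',p)"
```

```text
clock: 55.45
position: [0.4592, -0.0755, 0.0975]
ee_rot: [-0.516, -0.483, 0.517, -0.483]
ft_force: [-9.3, 1.7, 20.4]
grip_width: 0.003
clock: 56.25
position: [0.4535, -0.1559, 0.2758]
ee_rot: [0.517, 0.483, -0.517, 0.483]
ft_force: [0.3, 0.7, 0.3]
grip_width: 0.236
([538.3, -226.8], 22.7, 'px', [0.5382, -0.2267], 'med', np.float64(0.0504), [44.0, 41.0, 44.0])
([527.6, -286.0], 21.6, 'px', [0.5277, -0.2855], 'med', np.float64(0.0504), [41.0, 39.0, 42.0])
side ([529.6, -258.6], 53.0, 'px', [0.5262, -0.2592], 'med', np.float64(0.0484), [32.0, 31.0, 32.0])
side ([515.6, -353.4], 22.8, 'px', [0.5164, -0.3583], 'med', np.float64(0.048), [31.0, 31.0, 32.0])
side ([502.7, -410.8], 23.3, 'px', [0.5029, -0.4144], 'med', np.float64(0.0485), [32.0, 32.0, 32.0])
```

View pics/w34.png

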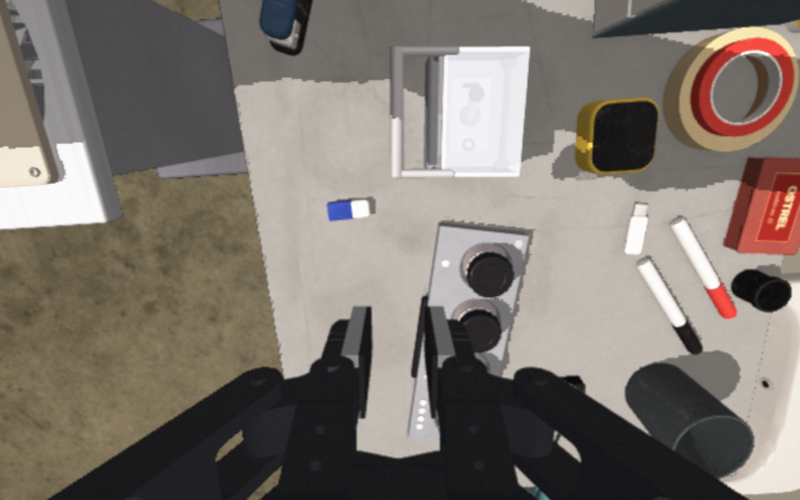

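View pics/s34.png

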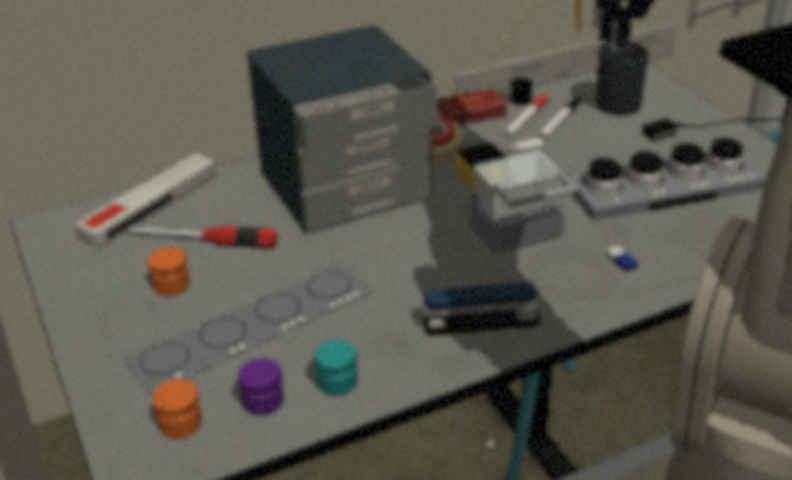

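```bash
python3 -m handwheel '0 40 40 0 0 0 85; 0 30 35 0 0 0 85; 0 30 0 0 0 0 85; 0 0 0 0 0 0 85; 0 0 0 0 0 0 85;0 0 0 0 0 0 85'; python3 -c "
from h import *
c=cam('wrist');save(c,'w35.png',None,1.25)
for p in pots(c,box=(.4,.65,-.5,-.14)): print(p)"
```

```text
clock: 57.0
position: [0.544, -0.2308, 0.2764]
ee_rot: [-0.516, -0.484, 0.516, -0.484]
ft_force: [0.6, 0.6, 0.2]
grip_width: 0.996
([538.3, -227.2], 22.4, 'px', [0.5382, -0.2267], 'med', np.float64(0.0504), [50.0, 47.0, 50.0])
([526.9, -287.1], 22.4, 'px', [0.5271, -0.2868], 'med', np.float64(0.0503), [47.0, 44.0, 47.0])
([517.8, -352.1], 22.8, 'px', [0.5182, -0.3519], 'med', np.float64(0.0503), [42.0, 40.0, 42.0])
([505.2, -408.2], 22.8, 'px', [0.505, -0.4077], 'med', np.float64(0.0502), [42.0, 39.0, 42.0])
```

View pics/w35.png

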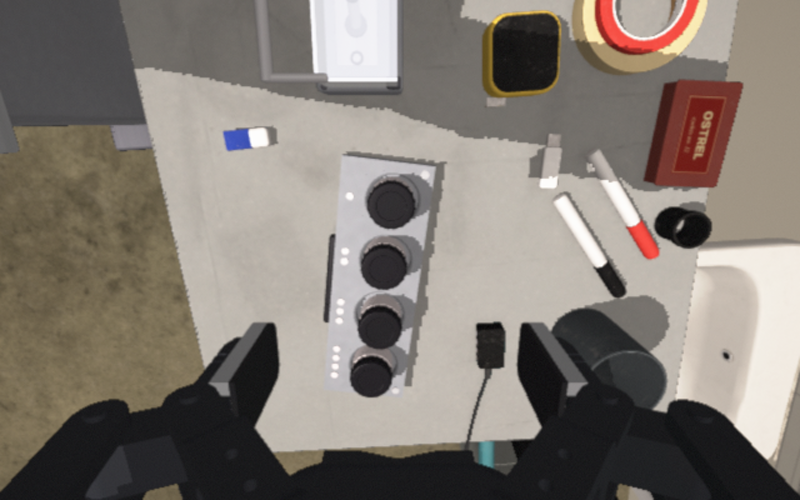

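```bash
python3 -c "
from workcell import hand_in
print(hand_in())"
```

```text
the job is handed in; nothing more can be done
None
```

The job is done and handed in at about 57 s on the clock, with the robot touching nothing.

**What I did:** I lifted the guard by its bar and flipped the toggle to off. I then placed pots 1 to 4, in that order, into the pockets with matching dots. After that I flipped the toggle back on and lowered the guard. No pot had been moved on the strip before I reached it.

**Last checks:**
- **Pots:** all four stand in their own pockets, with lid tops at 50.2 to 50.4 mm; a pot on the pocket floor should read 50 mm. Pot 3 reads about 4 mm off where I left it. It shifted to the side of its pocket after I placed it, cause unknown, but still stands at the right height.
- **Toggle:** the picture taken before lowering the guard showed the ball on the bar side, and I pushed it to its end stop. I did not look closely at it again after that, beyond the view through the shut guard.
- **Guard:** it is shut. A final press on the bar met a firm stop with the bar's top at 98 mm, as expected for fully shut. Before that press, a depth reading had shown a slope of about 0.01 rad on the hood. I did not measure the slope again afterwards.
- **Other things on the desk:** they look unmoved in the final pictures.
- **Forces:** the highest wrist force I saw was about 44 N (37 N of it upward), while pressing the guard shut with the fingers on the bar.

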